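# Lock the day's food samples in the carrier and wind the timer

## Task

Get today's food samples ready for collection: swing the carrier's red cam lever right out to open its jaw, stand every sample jar that is on the table upright in a pocket of its own, then swing the lever back fully home so that the jaw is drawn tight against the jars. Only when they are locked in, wind the red kitchen timer clockwise, a part turn at a time, all the way to its stop. Leave the mug and the salt shaker alone.

Things in the scene. Friction and masses are not known exactly. Their poses are not given: they have to be found in the camera images.
- carrier: Jar carrier fixed to the table: steel plate 8 mm thick, 336 mm along y. Origin: under the plate, mid-row; x points from the pockets to the fixed blue fence (face at x +31.5 mm), z up. Fence and jaw are 40 mm high. Four pockets along y, 72 mm wide, between 6 mm dividers 30 mm high at y -156, -78, 0, 78, 156 mm. A tongue in front bears the lever.
- pocket_1 (a point): Centre of the floor of pocket 1 (carrier frame x -5 mm, y +117 mm, z 8 mm) when the jaw is open: free space then 73 mm front to back, 72 mm side to side. Any jar may go in any pocket, one to a pocket.
- pocket_2 (a point): Centre of the floor of pocket 2 (carrier frame x -5 mm, y +39 mm, z 8 mm) when the jaw is open: free space then 73 mm front to back, 72 mm side to side. Any jar may go in any pocket, one to a pocket.
- pocket_3 (a point): Centre of the floor of pocket 3 (carrier frame x -5 mm, y -39 mm, z 8 mm) when the jaw is open: free space then 73 mm front to back, 72 mm side to side. Any jar may go in any pocket, one to a pocket.
- pocket_4 (a point): Centre of the floor of pocket 4 (carrier frame x -5 mm, y -117 mm, z 8 mm) when the jaw is open: free space then 73 mm front to back, 72 mm side to side. Any jar may go in any pocket, one to a pocket.
- jaw (a joint): The aluminium clamping jaw. 0 m = drawn tight (face at carrier x = -30 mm, gap to the fence 61.5 mm, so it presses lightly on 62 mm jars); 0.012 m = fully open. It is moved only by the cam lever, 7.64 mm per radian, and pushes the jars back against the fence as it closes.
- lever (a joint): Red quarter-turn cam lever, turning about a vertical axis; 0 rad = locked (lever parallel to the row, its knob toward carrier +y), grows anticlockwise seen from above to 1.571 rad = fully open (lever pointing straight out in front, carrier -x). Stops at both ends; friction 0.12 N m; it stays where it is left. It starts locked or nearly so.
- lever_axis (a point): The lever's axis of rotation, at carrier x = -115 mm, y = 0, at the height of the knob's grip point (66 mm above the table).
- lever_knob (a point): Grip point of the red upright round knob at the lever's end, 70 mm from the axis: 24 mm in diameter, from 32 to 78 mm above the table; this point is on its centre line, 66 mm above the table. The fingers may take it from above at any yaw; as it is round it can turn between them.
- timer_dial (a joint): The red ribbed dial of the wind-up timer, which is fixed to the table. 0 rad = run down; it grows as it is wound clockwise seen from above, to a hard stop at 5.24 rad (300 degrees). A light spring and a ratchet resist (up to 0.1 N m); what is wound stays. It starts partly wound and takes several grasps.
- dial_grip (a point): Point on the dial's vertical axis, 60 mm above the table, 3 mm above the dial's top: a good place for the TCP. The part to grip is round, 42 mm wide, from 41 to 57 mm above the table; below that the dial and the white body are 66 mm wide.
- jar_1: A closed round sample jar, light grey lid: 62 mm in diameter, 75 mm tall, 0.2 kg give or take 30 percent; origin at the centre of its underside, z up its axis. Grasp it round the upper part from above. Stands loose on the table at the start; some jars are absent in some starts (None).
- jar_2: A closed round sample jar, red lid: 62 mm in diameter, 75 mm tall, 0.2 kg give or take 30 percent; origin at the centre of its underside, z up its axis. Grasp it round the upper part from above. Stands loose on the table at the start; some jars are absent in some starts (None).
- jar_3: A closed round sample jar, light grey lid: 62 mm in diameter, 75 mm tall, 0.2 kg give or take 30 percent; origin at the centre of its underside, z up its axis. Grasp it round the upper part from above. Stands loose on the table at the start; some jars are absent in some starts (None).
- jar_4: A closed round sample jar, red lid: 62 mm in diameter, 75 mm tall, 0.2 kg give or take 30 percent; origin at the centre of its underside, z up its axis. Grasp it round the upper part from above. Stands loose on the table at the start; some jars are absent in some starts (None).
- mug: Bystander: spotted mug, 82 x 114 x 91 mm; leave alone.
- salt_shaker: Bystander: salt shaker, 44 mm wide, 90 mm tall; leave alone.
There are look-alikes about, which are no part of the job. What is shaped like the part that bears timer_dial but purple or yellow is not meant.

How it is judged:
On the way, in this order (a step that is already met when the one before it is completed fails the run):
1. the lever is swung fully open (value of joint lever above 1.4 rad), for 0.2 s.
2. every jar stands upright on the floor of a pocket, the lever still open (value of joint lever above 1.3 rad and z of jar_1 in the frame of carrier between 0.004 and 0.014 m and angle between each of jar_1, jar_2, jar_3, jar_4's own z axis and vertical below 0.12 rad and x of jar_1 in the frame of carrier between -0.014 and 0.01 m and y of jar_1 in the frame of carrier between -0.157 and 0.157 m and z of jar_2 in the frame of carrier between 0.004 and 0.014 m and x of jar_2 in the frame of carrier between -0.014 and 0.01 m and y of jar_2 in the frame of carrier between -0.157 and 0.157 m and z of jar_3 in the frame of carrier between 0.004 and 0.014 m and x of jar_3 in the frame of carrier between -0.014 and 0.01 m and y of jar_3 in the frame of carrier between -0.157 and 0.157 m and z of jar_4 in the frame of carrier between 0.004 and 0.014 m and x of jar_4 in the frame of carrier between -0.014 and 0.01 m and y of jar_4 in the frame of carrier between -0.157 and 0.157 m), for 0.2 s.
3. the lever is fully home and the jaw drawn tight (value of joint lever below 0.1 rad and value of joint jaw below 0.0015 m), for 0.2 s.
4. the timer is wound to its stop (value of joint timer_dial above 4.95 rad), for 0.2 s.
At the end, for the whole second after the job is handed in: every jar present stands upright (within 7 degrees) and at rest on the floor of a pocket between jaw and fence; the lever is within 0.1 rad of locked and the jaw within 1.5 mm of tight; the timer dial is within about 0.3 rad of its stop (all of step 3 and z of jar_1 in the frame of carrier between 0.004 and 0.014 m and angle between each of jar_1, jar_2, jar_3, jar_4's own z axis and vertical below 0.12 rad and x of jar_1 in the frame of carrier between -0.014 and 0.01 m and y of jar_1 in the frame of carrier between -0.157 and 0.157 m and z of jar_2 in the frame of carrier between 0.004 and 0.014 m and x of jar_2 in the frame of carrier between -0.014 and 0.01 m and y of jar_2 in the frame of carrier between -0.157 and 0.157 m and z of jar_3 in the frame of carrier between 0.004 and 0.014 m and x of jar_3 in the frame of carrier between -0.014 and 0.01 m and y of jar_3 in the frame of carrier between -0.157 and 0.157 m and z of jar_4 in the frame of carrier between 0.004 and 0.014 m and x of jar_4 in the frame of carrier between -0.014 and 0.01 m and y of jar_4 in the frame of carrier between -0.157 and 0.157 m and value of joint timer_dial above 4.9 rad and linear speed of each of jar_1, jar_2, jar_3, jar_4 below 0.02 m/s); the robot touches nothing.
It fails at once if a bystander is pushed more than 3 cm or knocked over (distance of any of mug, salt_shaker from where it was at the start of the episode above 0.03 m or angle between any of mug, salt_shaker's own z axis and vertical above 0.5 rad).
Of jar_1, jar_2, jar_3, jar_4 only 3 to 4 are there at a start; the rules pass over those that are not, and their reading is None.
At some moment in a run one of jar_1, jar_2, jar_3, jar_4 may be knocked a few centimetres aside while the robot is not near it.
Once in a run the grip may slacken for a moment while it holds something.
It also fails if it takes over 192 s, if anything falls off the work surface, if the arm or the gripper's body presses on something with over 40 N, if the wrist force passes 120 N, or if a joint passes its speed limit or range.

## Robot

A 6-joint arm with a two-finger parallel gripper is mounted at the origin on a cart in front of the work surface, level with it; the furniture and walls round the work are solid. World frame = base frame: x ahead of the robot, y to its left, z up, the work surface at z = 0. Lengths are in m, angles in rad, forces in N, time in s.
With the tool pointing down it reaches from about 0.4 to 0.825 m from the base axis. Payload 7 kg.
Tool frame: the origin (TCP) lies between the finger pads, 19 mm behind the fingertips; this is the grasp point; z points along the fingers, y is the line along which they close (so a half turn about z gives the same grasp; the last joint's range is limited). The gripper opens to 88 mm and grips with 3 to 60 N. Pads are 19 mm wide; open, the fingers measure 130 mm over their backs; the gripper's body (78 mm by 193 mm) begins 47 mm behind the grasp point.
Start: joints at [-1.039, 0.359, 0.012, 0, -1.224, -0.288], TCP at [0.163, -0.655, 0.245] pointing down, gripper open.
Joint ranges: [-3.07, 3.07], [-1.43, 2.12], [-1.02, 1.25], [-3.03, 1.67], [-3.05, -0], [-3.03, 3.03]. Speed limits (rad/s): [2.39, 2.39, 3.01, 3.14, 3.14, 3.14].

## Interface

Orientations are given as [roll, pitch, yaw] about the fixed x, y, z axes, in that order (R = Rz(yaw) Ry(pitch) Rx(roll)).
In Python, from station import arm gives the robot as it stands.
- The arm moves only by the shell command python3 -m crank 'ROWS' [OPENING] [FORCE]. ROWS is JSON, a list of rows, each an object of numbers: "dx", "dy", "dz": the shift along the tool's x, y, z in cm; "wx", "wy", "wz": the turn, a rotation vector about the tool's x, y, z in degrees. A call has exactly 10 rows; each row is the pose to reach, as a shift and turn from the pose commanded when the call began, along the tool's axes at that moment; what a row does not reach only later rows make up. A row lasts 1/8 s, in which the tool goes at most 62.5 mm and 10.7 degrees, less where a joint would pass 70% of its speed; a pose out of reach is approached as far as the arm can. A call with a gripper value outside its range is refused whole. OPENING is the finger opening in cm, from 0 to 8.76, set as the call begins (- or left out, the last holds). The fingers move at their own pace and stop on an object; FORCE is the grip in N (left out, the last holds). Time passes only in rows, so rows that repeat a pose let the fingers close, or fill a call up. It gives the time, the measured TCP pose, the force, the opening and the grip force at its end, in the units of the state.
- arm.get_state(): the state, without advancing time (a new reading comes with each control period).
- arm.grab_frame(name): name is "scene" or "top"; returns the picture (420x560x3 uint8, red, green, blue); there is no depth.
- arm.calibration(name): a dict with "fx", "fy", "cx", "cy" (pixels), "world_from_camera" (4x4, takes a point from camera to world coordinates). Camera axes: x right, y down, z forward; pixel columns grow to the right and rows downward; lengths in m; the calibration is good to about 2 mm. A picture is of the moment at which its call begins. calibration takes no time and is no camera call.
- arm.job_done(): hands the job in; it is judged then, once.
Trained networks look in the newest picture that a camera, given by its name, has taken for a name from the list of things; names that differ only in an ending like _2 or _b are one class to them, and where a whole thing is asked for, a point or a joint stands for the part that bears it (a point fixed in the world has none). Each returns a list of dicts, best first, with "confidence" (0 to 1); they miss things now and then, are a little off and sometimes report something else, mostly with a low value. They report only what shows in the picture. A call takes as long as a camera call. They do not tell look-alikes from the thing itself.
- arm.find_in(camera, query): "centre" ([x, y, z] in m, in world coordinates, good to about 4 mm: the middle of the surface that is visible of it).
- arm.masks_of(camera, query): "pixels" (420x560 bool, what is visible of it).
- arm.mark_of(camera, query): "centre" ([x, y, z] in m, in world coordinates, good to about 4 mm: a listed point, or the origin of a listed thing).
The state is a dict: "t": time; "q": joint angles; "qd": joint speeds; "joint_efforts": joint torques, N m; "eef_pos": TCP position; "ee_rot": TCP orientation; "force": force on the tool from outside, world axes, zero at the start; "moment": the same for the moment, N m; "width": finger opening in m; "gripper_force": force on a finger pad.
Only numpy, scipy, OpenCV 4.12 (cv2) and the standard library are available. Lean on these libraries where they do the work, as an engineer would, in place of code of your own. Each camera call takes 0.05 s, during which the arm holds its last target. There are 200 camera calls.

## Working session

There is one attempt and no reset: what is moved stays moved. The work goes in short steps, Python scripts to look and compute and a shell command to move; the robot and the scene stay as the last step left them, time stands still between calls to the robot, and variables do not carry over. Pictures are saved under pics/ and viewed, at most 14 in all, crops included, and the job is handed in when it is done.

```bash
ls; mkdir -p pics
python3 - <<'E'
from station import arm
import cv2,numpy as np
np.set_printoptions(precision=4,suppress=True)
for n in ("scene","top"):
    im=arm.grab_frame(n); cv2.imwrite(f"pics/{n}0.png",im[:,:,::-1])
    c=arm.calibration(n); print(n,c["fx"],c["cx"],c["cy"]);print(np.array(c["world_from_camera"]))
s=arm.get_state();print(s)
for n in ("scene","top"):
  for q in ("jar_1","lever_knob","lever_axis","dial_grip","pocket_1","carrier","mug","salt_shaker"):
    print(n,q,[(np.round(d["centre"],3).tolist(),round(d["confidence"],2)) for d in arm.mark_of(n,q)])
E
```

```text
pics
scene 420.8364513702623 277.5856582456441 210.34074958733123
[[-0.8623 -0.2484  0.4412 -0.0338]
 [-0.5057  0.4658 -0.7262  0.8957]
 [-0.0251 -0.8493 -0.5273  0.753 ]
 [ 0.      0.      0.      1.    ]]
top 475.1107861251114 275.4211227571621 216.942862780959
[[-0.0152 -0.9989  0.0441  0.4596]
 [-0.9998  0.0159  0.0146 -0.0542]
 [-0.0153 -0.0439 -0.9989  1.4078]
 [ 0.      0.      0.      1.    ]]
{'t': 0.1, 'q': array([-1.0389,  0.3593,  0.0111, -0.0003, -1.2241, -0.2881]), 'qd': array([ 0.0001, -0.0008,  0.0027,  0.0021,  0.0014, -0.0012]), 'joint_efforts': array([ -0.0015, -58.4163,  29.375 ,   7.0156,   0.0102,  -0.0001]), 'eef_pos': array([ 0.1628, -0.6546,  0.2445]), 'ee_rot': array([ 3.1401, -0.0001, -2.8979]), 'force': array([-0.6711,  0.0251,  0.2858]), 'moment': array([-0.0327, -0.0083, -0.0489]), 'gripper_force': 0.0, 'width': 0.0876037290292765}
scene jar_1 [([0.531, 0.388, -0.002], 0.71), ([0.416, 0.209, -0.003], 0.67), ([0.379, 0.319, 0.0], 0.58)]
scene lever_knob [([0.531, 0.004, 0.063], 0.76)]
scene lever_axis [([0.532, -0.062, 0.067], 0.64)]
scene dial_grip [([0.
[... 532 characters left out ...]
[([0.379, 0.316, 0.002], 0.74), ([0.53, 0.391, -0.001], 0.67), ([0.414, 0.214, -0.002], 0.64)]
top lever_knob [([0.537, 0.006, 0.064], 0.48)]
top lever_axis [([0.539, -0.061, 0.067], 0.71)]
top dial_grip [([0.37, -0.416, 0.058], 0.86), ([0.367, -0.306, 0.057], 0.81), ([0.469, -0.285, 0.059], 0.75), ([0.378, -0.199, 0.061], 0.72)]
top pocket_1 [([0.65, 0.045, 0.007], 0.96), ([0.647, -0.035, 0.011], 0.95), ([0.64, -0.108, 0.009], 0.89), ([0.635, -0.184, 0.008], 0.59)]
top carrier [([0.649, -0.074, -0.003], 0.81), ([0.636, -0.184, 0.007], 0.41)]
top mug [([0.533, -0.411, 0.002], 0.65), ([0.65, -0.075, 0.003], 0.37)]
top salt_shaker [([0.642, -0.438, -0.0], 0.51), ([0.415, 0.212, -0.002], 0.19)]
```

View pics/scene0.png

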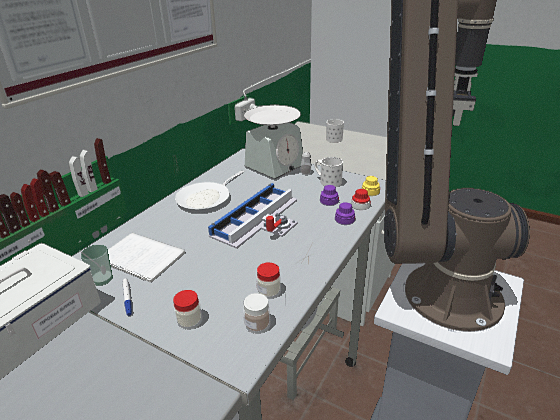

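View pics/top0.png

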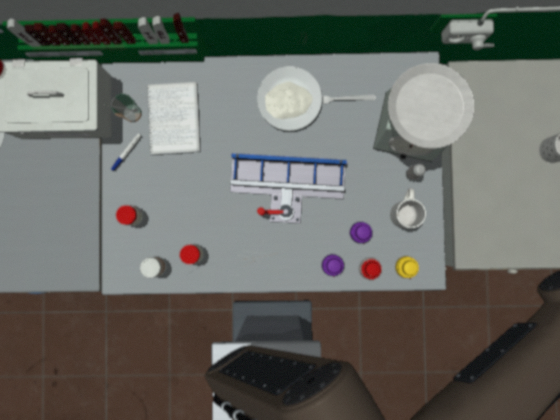

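The scene shows three jars: red lid at (187,308) in scene and (126,215) in top, red lid at (268,280) and (191,254), grey lid at (256,312) and (151,267). I see no fourth jar. The carrier is centred at about top (288,175), with the lever knob at (263,212).

Things that could be taken for the timer, by top pixel:
- Red (371,269)
- Purple (361,232)
- Purple (333,265)
- Yellow (408,267)

I choose the red one. Other red things to rule out are the jar lids and the lever knob. Next I triangulate and check with one crop.

```bash
cat > h.py <<'E'
from station import arm
import cv2,numpy as np
from scipy.spatial.transform import Rotation as R
np.set_printoptions(precision=4,suppress=True)
def cam(n):
    c=arm.calibration(n);K=np.array([[c["fx"],0,c["cx"]],[0,c["fy"],c["cy"]],[0,0,1]])
    return K,np.linalg.inv(np.array(c["world_from_camera"]))
def proj(n,p):
    K,T=cam(n);q=K@(T@np.r_[p,1])[:3];return q[:2]/q[2]
def tri(a,b):  # scene px, top px
    P=[cam(n)[0]@cam(n)[1][:3] for n in("scene","top")]
    X=cv2.triangulatePoints(*P,np.array(a,float).reshape(2,1),np.array(b,float).reshape(2,1))[:,0];X=X[:3]/X[3]
    return X,proj("scene",X)-a
def blobs(im,lo=(0,130,70),amin=15):
    h=cv2.cvtColor(im,cv2.COLOR_RGB2HSV);h[...,0]=(h[...,0]+10)%180
    m=cv2.inRange(h,np.array([0,lo[1],lo[2]]),np.array([20,255,255]))
    n,l,s,c=cv2.connectedComponentsWithStats(m)
    return [(c[i],s[i,4]) for i in range(1,n) if s[i,4]>=amin]
def go(x,y,z,yaw=None):
    """move wanted, in tool axes: cm and deg (tool kept down)"""
    s=arm.get_state();r=R.from_euler("xyz",s["ee_rot"])
    d=r.inv().apply(np.array([x,y,z])-s["eef_pos"])*100
    w=None
    if yaw is not None: w=np.degrees((r.inv()*R.from_euler("xyz",[np.pi,0,yaw])).as_rotvec())
    print("d",np.round(d,2),"w",None if w is None else np.round(w,1),"t",round(s["t"],2),"wid",round(s["width"],4))
E
python3 - <<'E'
from h import *
I={n:cv2.imread(f"pics/{n}0.png")[:,:,::-1].copy() for n in("scene","top")}
B={n:blobs(I[n]) for n in I}
for a,sa in B["scene"]:
  for b,sb in B["top"]:
    X,e=tri(a,b)
    if np.abs(e).max()<2.5 and -.02<X[2]<.15: print(a.round(1),sa,b.round(1),sb,X,e)
for p in [(.365,-.308,.059),(.377,-.199,.06),(.47,-.281,.06),(.367,-.417,.06)]: print(p,proj("scene",p),proj("top",p))
c1=cv2.resize(I["scene"][160:240,250:400],None,fx=4,fy=4,interpolation=2)
c2=cv2.resize(I["top"][190:285,240:420],None,fx=3,fy=3,interpolation=2)
o=np.zeros((600,600,3),np.uint8);o[:285,:540]=c2;o[285:600,:600]=c1[:315]
cv2.imwrite("pics/crop1.png",o[:,:,::-1])
E
```

```text
[360.9 195.9] 185 [370.8 268.8] 300 [ 0.3659 -0.3061  0.0348] [-0.4688  0.0298]
[271.3 223. ] 144 [268.1 211.3] 104 [ 0.5383 -0.0122  0.0421] [0.891  0.0328]
[267.7 271.6] 342 [189.6 254. ] 306 [0.4175 0.2101 0.0634] [-0.1153 -0.005 ]
[185.4 300.3] 428 [125.9 214.6] 302 [0.5319 0.3907 0.0643] [-0.2157 -0.0282]
(0.365, -0.308, 0.059) [361.4603 189.4635] [373.2745 270.0157]
(0.377, -0.199, 0.06) [345.5666 203.029 ] [334.5012 266.3216]
(0.47, -0.281, 0.06) [329.5244 185.6535] [362.8639 232.9015]
(0.367, -0.417, 0.06) [372.0198 175.9089] [412.1676 268.7738]
```

View pics/crop1.png

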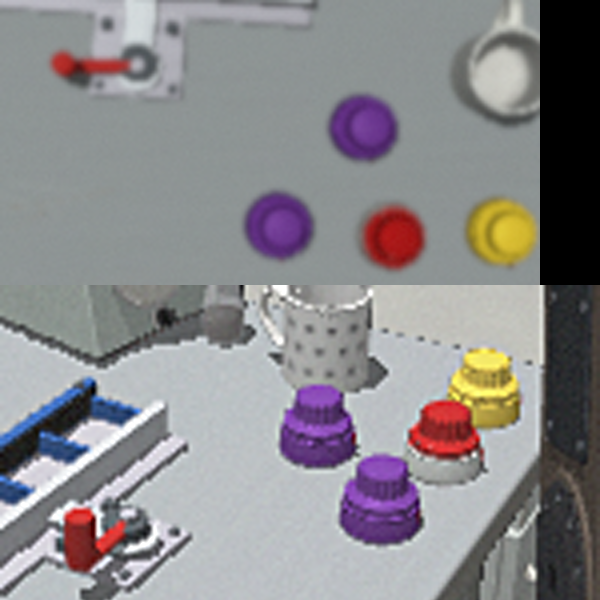

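The crop confirms the choice: the red dial on a white body is at world (0.366,-0.306), with purple at lower left and upper left and yellow at right. The lever knob is at (0.537,0.005), close to locked.

```bash
python3 -c "
from h import *
go(.537,.0055,.2,-1.637)"
```

```text
d [-52.25  55.07   4.53] w [ -0.   -0.  -72.2] t 0.9 wid 0.0873
```

```bash
python3 -m crank '[{"dx":-4,"dy":4.2,"dz":0.4,"wz":-7},{"dx":-8,"dy":8.4,"dz":0.8,"wz":-14},{"dx":-12,"dy":12.7,"dz":1.2,"wz":-22},{"dx":-16,"dy":16.9,"dz":1.6,"wz":-29},{"dx":-20,"dy":21.1,"dz":2,"wz":-36},{"dx":-24,"dy":25.3,"dz":2.4,"wz":-43},{"dx":-28,"dy":29.5,"dz":2.8,"wz":-51},{"dx":-32,"dy":33.7,"dz":3.2,"wz":-58},{"dx":-36,"dy":38,"dz":3.6,"wz":-65},{"dx":-40,"dy":42.2,"dz":4,"wz":-72.2}]' 5 30
python3 -c "
from h import *
go(.537,.0055,.066,-1.637)"
```

```text
d [-52.25  55.07  17.93] w [ -0.   -0.  -72.2] t 0.9 wid 0.0873$[0]: bad value
```

```bash
python3 -m crank '[{"dx":-4,"dy":4.2,"dz":0.4,"wx":0,"wy":0,"wz":-7},{"dx":-8,"dy":8.4,"dz":0.8,"wx":0,"wy":0,"wz":-14},{"dx":-12,"dy":12.7,"dz":1.2,"wx":0,"wy":0,"wz":-22},{"dx":-16,"dy":16.9,"dz":1.6,"wx":0,"wy":0,"wz":-29},{"dx":-20,"dy":21.1,"dz":2,"wx":0,"wy":0,"wz":-36},{"dx":-24,"dy":25.3,"dz":2.4,"wx":0,"wy":0,"wz":-43},{"dx":-28,"dy":29.5,"dz":2.8,"wx":0,"wy":0,"wz":-51},{"dx":-32,"dy":33.7,"dz":3.2,"wx":0,"wy":0,"wz":-58},{"dx":-36,"dy":38,"dz":3.6,"wx":0,"wy":0,"wz":-65},{"dx":-40,"dy":42.2,"dz":4,"wx":0,"wy":0,"wz":-72}]' 5 30
python3 -c "
from h import *
go(.537,.0055,.066,-1.637)"
```

```text
t: 2.15
eef_pos: [0.45, -0.1471, 0.2058]
ee_rot: [-3.14, 0.0, -1.637]
force: [0.6, -0.5, -0.1]
width: 0.0501
gripper_force: 0.0
d [-15.8   -7.66  13.99] w [-0.1  0.   0. ] t 2.15 wid 0.0501
```

```bash
python3 -m crank '[{"dx":-5,"dy":-2.5,"dz":0,"wx":0,"wy":0,"wz":0},{"dx":-10,"dy":-5,"dz":2,"wx":0,"wy":0,"wz":0},{"dx":-15,"dy":-7.5,"dz":4,"wx":0,"wy":0,"wz":0},{"dx":-15.8,"dy":-7.7,"dz":6,"wx":0,"wy":0,"wz":0},{"dx":-15.8,"dy":-7.7,"dz":7,"wx":0,"wy":0,"wz":0},{"dx":-15.8,"dy":-7.7,"dz":8.5,"wx":0,"wy":0,"wz":0},{"dx":-15.8,"dy":-7.7,"dz":10,"wx":0,"wy":0,"wz":0},{"dx":-15.8,"dy":-7.7,"dz":11.5,"wx":0,"wy":0,"wz":0},{"dx":-15.8,"dy":-7.7,"dz":13,"wx":0,"wy":0,"wz":0},{"dx":-15.8,"dy":-7.7,"dz":14,"wx":0,"wy":0,"wz":0}]' 5 30
python3 -m crank '[{"dx":0,"dy":0,"dz":0,"wx":0,"wy":0,"wz":0},{"dx":0,"dy":0,"dz":0,"wx":0,"wy":0,"wz":0},{"dx":0,"dy":0,"dz":0,"wx":0,"wy":0,"wz":0},{"dx":0,"dy":0,"dz":0,"wx":0,"wy":0,"wz":0},{"dx":0,"dy":0,"dz":0,"wx":0,"wy":0,"wz":0},{"dx":0,"dy":0,"dz":0,"wx":0,"wy":0,"wz":0},{"dx":0,"dy":0,"dz":0,"wx":0,"wy":0,"wz":0},{"dx":0,"dy":0,"dz":0,"wx":0,"wy":0,"wz":0},{"dx":0,"dy":0,"dz":0,"wx":0,"wy":0,"wz":0},{"dx":0,"dy":0,"dz":0,"wx":0,"wy":0,"wz":0}]' 1.8 25
python3 - <<'E'
from h import *
s=arm.get_state();print(s["eef_pos"],s["force"],s["width"])
for a in np.radians([0,15,30,45,60,75,90,91]): print(round(np.degrees(a)),"dx",round(7*(1-np.cos(a)),2),"dy",round(7*np.sin(a),2))
E
```

```text
t: 3.4
eef_pos: [0.5368, 0.003, 0.0642]
ee_rot: [3.141, -0.0, -1.641]
force: [0.1, 0.1, 0.2]
width: 0.05
gripper_force: 0.0
t: 4.65
eef_pos: [0.5373, 0.0035, 0.0657]
ee_rot: [-3.141, 0.0, -1.641]
force: [-3.8, 3.1, 6.1]
width: 0.0233
gripper_force: 25.0
[0.5373 0.0035 0.0657] [-3.8144  3.1281  6.1008] 0.02327930575850149
0 dx 0.0 dy 0.0
15 dx 0.24 dy 1.81
30 dx 0.94 dy 3.5
45 dx 2.05 dy 4.95
60 dx 3.5 dy 6.06
75 dx 5.19 dy 6.76
90 dx 7.0 dy 7.0
91 dx 7.12 dy 7.0
```

```bash
python3 -m crank '[{"dx":0.06,"dy":0.9,"dz":0,"wx":0,"wy":0,"wz":0},{"dx":0.24,"dy":1.8,"dz":0,"wx":0,"wy":0,"wz":0},{"dx":0.55,"dy":2.7,"dz":0,"wx":0,"wy":0,"wz":0},{"dx":0.94,"dy":3.5,"dz":0,"wx":0,"wy":0,"wz":0},{"dx":1.5,"dy":4.3,"dz":0,"wx":0,"wy":0,"wz":0},{"dx":2.05,"dy":4.95,"dz":0,"wx":0,"wy":0,"wz":0},{"dx":2.7,"dy":5.55,"dz":0,"wx":0,"wy":0,"wz":0},{"dx":3.5,"dy":6.06,"dz":0,"wx":0,"wy":0,"wz":0},{"dx":4.3,"dy":6.45,"dz":0,"wx":0,"wy":0,"wz":0},{"dx":5.2,"dy":6.76,"dz":0,"wx":0,"wy":0,"wz":0}]'
python3 -m crank '[{"dx":0.5,"dy":0.1,"dz":0,"wx":0,"wy":0,"wz":0},{"dx":1,"dy":0.2,"dz":0,"wx":0,"wy":0,"wz":0},{"dx":1.5,"dy":0.25,"dz":0,"wx":0,"wy":0,"wz":0},{"dx":1.9,"dy":0.25,"dz":0,"wx":0,"wy":0,"wz":0},{"dx":2.2,"dy":0.25,"dz":0,"wx":0,"wy":0,"wz":0},{"dx":2.3,"dy":0.25,"dz":0,"wx":0,"wy":0,"wz":0},{"dx":2.3,"dy":0.25,"dz":0,"wx":0,"wy":0,"wz":0},{"dx":2.3,"dy":0.25,"dz":0,"wx":0,"wy":0,"wz":0},{"dx":2.3,"dy":0.25,"dz":0,"wx":0,"wy":0,"wz":0},{"dx":2.3,"dy":0.25,"dz":0,"wx":0,"wy":0,"wz":0}]'
```

```text
t: 5.9
eef_pos: [0.4694, -0.0426, 0.0667]
ee_rot: [-3.135, 0.002, -1.639]
force: [3.5, 7.8, 4.3]
width: 0.0235
gripper_force: 25.0
t: 7.15
eef_pos: [0.4635, -0.0662, 0.0665]
ee_rot: [-3.138, 0.001, -1.64]
force: [-1.2, 3.7, 9.9]
width: 0.0226
gripper_force: 24.4
```

```bash
python3 -m crank '[{"dx":0,"dy":0,"dz":0,"wx":0,"wy":0,"wz":0},{"dx":0,"dy":0,"dz":0,"wx":0,"wy":0,"wz":0},{"dx":0,"dy":0,"dz":0,"wx":0,"wy":0,"wz":0},{"dx":0,"dy":0,"dz":-1,"wx":0,"wy":0,"wz":0},{"dx":0,"dy":0,"dz":-3,"wx":0,"wy":0,"wz":0},{"dx":0,"dy":0,"dz":-6,"wx":0,"wy":0,"wz":0},{"dx":-6,"dy":0,"dz":-8,"wx":0,"wy":0,"wz":0},{"dx":-12,"dy":0,"dz":-8,"wx":0,"wy":0,"wz":0},{"dx":-18,"dy":0,"dz":-8,"wx":0,"wy":0,"wz":0},{"dx":-22,"dy":2,"dz":-8,"wx":0,"wy":0,"wz":0}]' 7.6 25
python3 - <<'E'
from h import *
I={}
for n in("scene","top"): I[n]=arm.grab_frame(n)
for n in I: print(n,[(a.round(1),s) for a,s in blobs(I[n])])
for n in I:
  for q in ("lever_knob","lever_axis","jar_1","pocket_1"):
    print(n,q,[(np.round(d["centre"],3).tolist(),round(d["confidence"],2)) for d in arm.mark_of(n,q)])
a=cv2.resize(I["top"][140:280,110:360],None,fx=3,fy=3,interpolation=2)
cv2.imwrite("pics/open.png",a[:,:,::-1])
E
```

```text
t: 8.4
eef_pos: [0.4582, 0.1569, 0.1462]
ee_rot: [-3.14, 0.001, -1.64]
force: [0.2, 0.1, -0.4]
width: 0.0758
gripper_force: 0.0
scene [(array([ 97. , 141.3]), np.int32(21)), (array([ 39.8, 172.1]), np.int32(18)), (array([ 52.6, 173.2]), np.int32(19)), (array([ 35. , 195.7]), np.int32(142)), (array([ 25.5, 200.1]), np.int32(128)), (array([434. , 189.1]), np.int32(24)), (array([360.9, 195.8]), np.int32(186)), (array([ 12.8, 194.4]), np.int32(20)), (array([300. , 221.2]), np.int32(78)), (array([267.7, 271.3]), np.int32(354)), (array([185.4, 300.3]), np.int32(430))]
top [(array([84.6, 25.5]), np.int32(22)), (array([94.9, 24.6]), np.int32(23)), (array([ 0.5, 66.7]), np.int32(22)), (array([125.9, 214.6]), np.int32(300)), (array([283.7, 229. ]), np.int32(102)), (array([370.8, 268.8]), np.int32(299))]
scene lever_knob [([0.459, -0.056, 0.064], 0.45)]
scene lever_axis [([0.536, -0.065, 0.065], 0.57)]
scene jar_1 [([0.38, 0.32, -0.002], 0.98), ([0.418, 0.214, -0.001], 0.98), ([0.53, 0.394, -0.0], 0.93), ([0.645, -0.033, 0.005], 0.38)]
scene pocket_1 [([0.647, -0.031, 0.01], 0.97), ([0.651, 0.043, 0.014], 0.78), ([0.642, -0.107, 0.009], 0.75), ([0.636, -0.187, 0.009], 0.63)]
top lever_knob [([0.47, -0.052, 0.063], 0.6), ([0.534, -0.41, 0.002], 0.6), ([0.636, -0.186, 0.01], 0.37)]
top lever_axis [([0.537, -0.061, 0.066], 0.69), ([0.465, -0.055, 0.061], 0.48)]
top jar_1 []
top pocket_1 [([0.637, -0.186, 0.01], 0.97), ([0.642, -0.112, 0.006], 0.95), ([0.65, 0.044, 0.012], 0.82), ([0.646, -0.036, 0.01], 0.72)]
```

View pics/open.png

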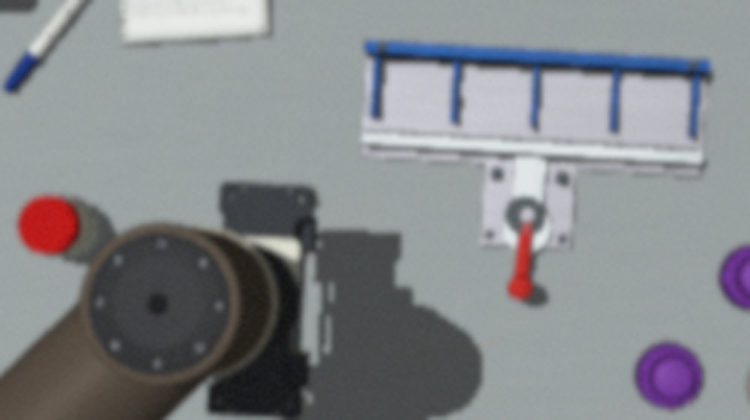

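The lever now points straight out in front of the carrier: axis at crop (526,213), knob at (519,288), and the row slope matches. The jaw is open. Next is the nearest red jar.

```bash
python3 -c "
from h import *
go(.4165,.2115,.057,-1.637)"
```

```text
d [-5.5   4.52  8.85] w [ 0.  -0.  -0.3] t 8.9 wid 0.076
```

```bash
python3 -m crank '[{"dx":-2,"dy":1.7,"dz":0,"wx":0,"wy":0,"wz":0},{"dx":-4,"dy":3.4,"dz":0,"wx":0,"wy":0,"wz":0},{"dx":-5.5,"dy":4.5,"dz":0.3,"wx":0,"wy":0,"wz":-0.3},{"dx":-5.5,"dy":4.5,"dz":1.5,"wx":0,"wy":0,"wz":-0.3},{"dx":-5.5,"dy":4.5,"dz":3,"wx":0,"wy":0,"wz":-0.3},{"dx":-5.5,"dy":4.5,"dz":4.5,"wx":0,"wy":0,"wz":-0.3},{"dx":-5.5,"dy":4.5,"dz":6,"wx":0,"wy":0,"wz":-0.3},{"dx":-5.5,"dy":4.5,"dz":7.5,"wx":0,"wy":0,"wz":-0.3},{"dx":-5.5,"dy":4.5,"dz":8.8,"wx":0,"wy":0,"wz":-0.3},{"dx":-5.5,"dy":4.5,"dz":8.8,"wx":0,"wy":0,"wz":-0.3}]' 8.4 30
python3 -m crank '[{"dx":0,"dy":0,"dz":0,"wx":0,"wy":0,"wz":0},{"dx":0,"dy":0,"dz":0,"wx":0,"wy":0,"wz":0},{"dx":0,"dy":0,"dz":0,"wx":0,"wy":0,"wz":0},{"dx":0,"dy":0,"dz":0,"wx":0,"wy":0,"wz":0},{"dx":0,"dy":0,"dz":0,"wx":0,"wy":0,"wz":0},{"dx":0,"dy":0,"dz":0,"wx":0,"wy":0,"wz":0},{"dx":0,"dy":0,"dz":0,"wx":0,"wy":0,"wz":0},{"dx":0,"dy":0,"dz":0,"wx":0,"wy":0,"wz":0},{"dx":0,"dy":0,"dz":0,"wx":0,"wy":0,"wz":0},{"dx":0,"dy":0,"dz":0,"wx":0,"wy":0,"wz":0}]' 5 30
python3 -c "
from h import *
go(.6409,-.110,.15,-1.637);go(.6409,-.110,.068,-1.637)"
```

```text
t: 10.15
eef_pos: [0.4161, 0.2111, 0.0562]
ee_rot: [3.14, -0.002, -1.637]
force: [0.5, -0.2, -0.6]
width: 0.0841
gripper_force: 0.0
t: 11.4
eef_pos: [0.4165, 0.2125, 0.0578]
ee_rot: [-3.141, 0.0, -1.636]
force: [-2.1, 0.8, 6.7]
width: 0.0616
gripper_force: 30.0
d [ 30.72 -24.48  -9.22] w [-0.   0.   0.1] t 11.4 wid 0.0616
d [ 30.72 -24.48  -1.02] w [-0.   0.   0.1] t 11.4 wid 0.0616
```

```bash
python3 -m crank '[{"dx":0,"dy":0,"dz":-3,"wx":0,"wy":0,"wz":0},{"dx":0,"dy":0,"dz":-6,"wx":0,"wy":0,"wz":0},{"dx":0,"dy":0,"dz":-9.2,"wx":0,"wy":0,"wz":0},{"dx":4,"dy":-3.2,"dz":-9.2,"wx":0,"wy":0,"wz":0},{"dx":8.5,"dy":-6.8,"dz":-9.2,"wx":0,"wy":0,"wz":0},{"dx":13,"dy":-10.4,"dz":-9.2,"wx":0,"wy":0,"wz":0},{"dx":17.5,"dy":-14,"dz":-9.2,"wx":0,"wy":0,"wz":0},{"dx":22,"dy":-17.6,"dz":-9.2,"wx":0,"wy":0,"wz":0},{"dx":26.5,"dy":-21.2,"dz":-9.2,"wx":0,"wy":0,"wz":0},{"dx":29.5,"dy":-23.5,"dz":-9.2,"wx":0,"wy":0,"wz":0}]' 5 30
python3 -c "
from h import *
go(.6409,-.110,.15,-1.637);go(.6409,-.110,.068,-1.637)
I={}
for n in("scene","top"): I[n]=arm.grab_frame(n)
for n in I: print(n,[(a.round(1),s) for a,s in blobs(I[n],amin=60)])
B={n:blobs(I[n],amin=60) for n in I}
for a,sa in B['scene']:
  for b,sb in B['top']:
    X,e=tri(a,b)
    if np.abs(e).max()<3.5 and -.02<X[2]<.25: print(a.round(1),b.round(1),X,e)
"
```

```text
t: 12.65
eef_pos: [0.6324, -0.0997, 0.1484]
ee_rot: [3.14, -0.0, -1.637]
force: [-0.2, 1.0, -2.4]
width: 0.0614
gripper_force: 30.0
d [ 0.97 -0.91 -0.16] w [ 0.1 -0.  -0. ] t 12.65 wid 0.0614
d [ 0.97 -0.92  8.04] w [ 0.1 -0.  -0. ] t 12.65 wid 0.0614Traceback (most recent call last):
  File "<string>", line 5, in <module>
    for n in(scene,top): I[n]=arm.grab_frame(n)
             ^^^^^
NameError: name 'scene' is not defined
```

Still held. Lowering into pocket 3, then stopping just above the floor height.

```bash
python3 -m crank '[{"dx":1,"dy":-0.9,"dz":0,"wx":0,"wy":0,"wz":0},{"dx":1,"dy":-0.9,"dz":1,"wx":0,"wy":0,"wz":0},{"dx":1,"dy":-0.9,"dz":2.2,"wx":0,"wy":0,"wz":0},{"dx":1,"dy":-0.9,"dz":3.4,"wx":0,"wy":0,"wz":0},{"dx":1,"dy":-0.9,"dz":4.6,"wx":0,"wy":0,"wz":0},{"dx":1,"dy":-0.9,"dz":5.8,"wx":0,"wy":0,"wz":0},{"dx":1,"dy":-0.9,"dz":6.8,"wx":0,"wy":0,"wz":0},{"dx":1,"dy":-0.9,"dz":7.6,"wx":0,"wy":0,"wz":0},{"dx":1,"dy":-0.9,"dz":8.1,"wx":0,"wy":0,"wz":0},{"dx":1,"dy":-0.9,"dz":8.2,"wx":0,"wy":0,"wz":0}]' 5 30
python3 - <<'E'
from h import *
go(.6409,-.110,.066,-1.637);print(arm.get_state()["force"])
I={n:arm.grab_frame(n) for n in("scene","top")}
a=cv2.resize(I["scene"][150:260,190:320],None,fx=5,fy=5,interpolation=2)
cv2.imwrite("pics/p3.png",a[:,:,::-1])
E
```

```text
t: 13.9
eef_pos: [0.64, -0.108, 0.0671]
ee_rot: [3.141, -0.0, -1.636]
force: [1.4, 0.5, -1.4]
width: 0.0611
gripper_force: 30.0
d [ 0.19 -0.1   0.11] w [ 0.  -0.   0.1] t 13.9 wid 0.0611
[ 1.3899  0.5379 -1.3543]
```

View pics/p3.png

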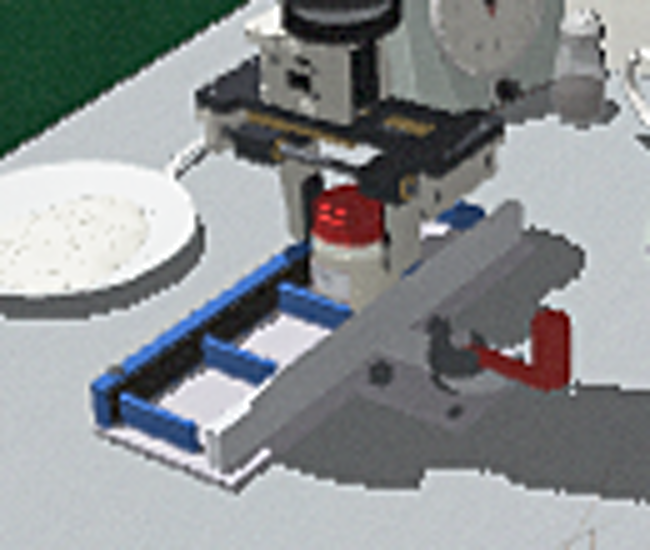

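The jar sits inside pocket 3, past the divider at (315,300), and is free of contact forces. I'll lower it the last 2 mm, release and lift.

```bash
python3 -m crank '[{"dx":0.1,"dy":0,"dz":0.1,"wx":0,"wy":0,"wz":0},{"dx":0.1,"dy":0,"dz":0.15,"wx":0,"wy":0,"wz":0},{"dx":0.1,"dy":0,"dz":0.2,"wx":0,"wy":0,"wz":0},{"dx":0.1,"dy":0,"dz":0.2,"wx":0,"wy":0,"wz":0},{"dx":0.1,"dy":0,"dz":0.2,"wx":0,"wy":0,"wz":0},{"dx":0.1,"dy":0,"dz":0.2,"wx":0,"wy":0,"wz":0},{"dx":0.1,"dy":0,"dz":0.2,"wx":0,"wy":0,"wz":0},{"dx":0.1,"dy":0,"dz":0.2,"wx":0,"wy":0,"wz":0},{"dx":0.1,"dy":0,"dz":0.2,"wx":0,"wy":0,"wz":0},{"dx":0.1,"dy":0,"dz":0.2,"wx":0,"wy":0,"wz":0}]' 5 30
python3 -m crank '[{"dx":0,"dy":0,"dz":0,"wx":0,"wy":0,"wz":0},{"dx":0,"dy":0,"dz":0,"wx":0,"wy":0,"wz":0},{"dx":0,"dy":0,"dz":0,"wx":0,"wy":0,"wz":0},{"dx":0,"dy":0,"dz":0,"wx":0,"wy":0,"wz":0},{"dx":0,"dy":0,"dz":-1,"wx":0,"wy":0,"wz":0},{"dx":0,"dy":0,"dz":-3,"wx":0,"wy":0,"wz":0},{"dx":0,"dy":0,"dz":-6,"wx":0,"wy":0,"wz":0},{"dx":0,"dy":0,"dz":-9,"wx":0,"wy":0,"wz":0},{"dx":-4,"dy":3,"dz":-10,"wx":0,"wy":0,"wz":0},{"dx":-9,"dy":7,"dz":-10,"wx":0,"wy":0,"wz":0}]' 8 30
python3 - <<'E'
from h import *
I={n:arm.grab_frame(n) for n in("scene","top")}
for n in I:
    print(n,[(np.round(d["centre"],3).tolist(),round(d["confidence"],2)) for d in arm.mark_of(n,"jar_1")])
B={n:blobs(I[n],amin=60) for n in I}
for a,sa in B['scene']:
  for b,sb in B['top']:
    X,e=tri(a,b)
    if np.abs(e).max()<3.5 and -.02<X[2]<.25: print(a.round(1),b.round(1),X,e)
go(.379,.317,.15,-1.637)
E
```

```text
t: 15.25
eef_pos: [0.6401, -0.1091, 0.0659]
ee_rot: [-3.141, -0.0, -1.636]
force: [-2.0, -0.7, 4.5]
width: 0.0615
gripper_force: 30.0
t: 16.5
eef_pos: [0.5774, -0.0154, 0.167]
ee_rot: [-3.139, 0.001, -1.638]
force: [0.5, 1.0, 0.3]
width: 0.0801
gripper_force: 0.0
scene [([0.381, 0.321, -0.001], 0.84), ([0.53, 0.39, -0.002], 0.64), ([0.642, -0.112, 0.005], 0.55)]
top [([0.641, -0.108, 0.005], 0.88)]
[260.9 192.5] [302.  172.5] [ 0.6422 -0.1121  0.0722] [-0.3271 -0.0187]
[360.9 195.8] [370.8 268.8] [ 0.3658 -0.306   0.0349] [-0.4486  0.0286]
[297.3 220.3] [283.4 229.1] [ 0.4813 -0.0582  0.0431] [-1.4834 -0.0269]
d [-31.87  21.83   1.65] w [-0.1  0.   0.2] t 16.7 wid 0.0795
```

```bash
python3 -m crank '[{"dx":-4,"dy":2.7,"dz":0,"wx":0,"wy":0,"wz":0},{"dx":-8.5,"dy":5.8,"dz":0,"wx":0,"wy":0,"wz":0},{"dx":-13,"dy":8.9,"dz":0,"wx":0,"wy":0,"wz":0},{"dx":-17.5,"dy":12,"dz":0.5,"wx":0,"wy":0,"wz":0},{"dx":-22,"dy":15.1,"dz":1,"wx":0,"wy":0,"wz":0},{"dx":-26.5,"dy":18.2,"dz":1.5,"wx":0,"wy":0,"wz":0},{"dx":-30,"dy":20.6,"dz":1.6,"wx":0,"wy":0,"wz":0},{"dx":-31.9,"dy":21.8,"dz":1.6,"wx":0,"wy":0,"wz":0},{"dx":-31.9,"dy":21.8,"dz":1.6,"wx":0,"wy":0,"wz":0},{"dx":-31.9,"dy":21.8,"dz":1.6,"wx":0,"wy":0,"wz":0}]' 8.4 30
python3 - <<'E'
from h import *
I={n:arm.grab_frame(n) for n in("scene","top")}
for n in I: print(n,[(np.round(d["centre"],3).tolist(),round(d["confidence"],2)) for d in arm.mark_of(n,"jar_1")])
go(.3795,.318,.057,-1.637)
E
```

```text
t: 17.95
eef_pos: [0.3807, 0.3161, 0.1494]
ee_rot: [3.142, -0.0, -1.637]
force: [-0.0, 0.2, 0.1]
width: 0.084
gripper_force: 0.0
scene [([0.379, 0.319, 0.002], 0.95), ([0.531, 0.392, -0.003], 0.61)]
top [([0.379, 0.317, -0.002], 0.83), ([0.528, 0.393, -0.002], 0.81), ([0.639, -0.108, 0.006], 0.77)]
d [-0.2   0.13  9.24] w [ 0. -0. -0.] t 18.15 wid 0.0843
```

```bash
python3 -m crank '[{"dx":-0.2,"dy":0.1,"dz":1.5,"wx":0,"wy":0,"wz":0},{"dx":-0.2,"dy":0.1,"dz":3,"wx":0,"wy":0,"wz":0},{"dx":-0.2,"dy":0.1,"dz":4.5,"wx":0,"wy":0,"wz":0},{"dx":-0.2,"dy":0.1,"dz":6,"wx":0,"wy":0,"wz":0},{"dx":-0.2,"dy":0.1,"dz":7.5,"wx":0,"wy":0,"wz":0},{"dx":-0.2,"dy":0.1,"dz":8.6,"wx":0,"wy":0,"wz":0},{"dx":-0.2,"dy":0.1,"dz":9.2,"wx":0,"wy":0,"wz":0},{"dx":-0.2,"dy":0.1,"dz":9.2,"wx":0,"wy":0,"wz":0},{"dx":-0.2,"dy":0.1,"dz":9.2,"wx":0,"wy":0,"wz":0},{"dx":-0.2,"dy":0.1,"dz":9.2,"wx":0,"wy":0,"wz":0}]' 8.4 30
python3 -m crank '[{"dx":0,"dy":0,"dz":0,"wx":0,"wy":0,"wz":0},{"dx":0,"dy":0,"dz":0,"wx":0,"wy":0,"wz":0},{"dx":0,"dy":0,"dz":0,"wx":0,"wy":0,"wz":0},{"dx":0,"dy":0,"dz":0,"wx":0,"wy":0,"wz":0},{"dx":0,"dy":0,"dz":0,"wx":0,"wy":0,"wz":0},{"dx":0,"dy":0,"dz":0,"wx":0,"wy":0,"wz":0},{"dx":0,"dy":0,"dz":0,"wx":0,"wy":0,"wz":0},{"dx":0,"dy":0,"dz":0,"wx":0,"wy":0,"wz":0},{"dx":0,"dy":0,"dz":-2,"wx":0,"wy":0,"wz":0},{"dx":0,"dy":0,"dz":-5,"wx":0,"wy":0,"wz":0}]' 5 30
python3 -c "
from h import *
go(.6461,-.0322,.155,-1.637)"
```

```text
t: 19.4
eef_pos: [0.3794, 0.319, 0.0578]
ee_rot: [-3.141, 0.001, -1.636]
force: [-0.4, -0.3, -0.1]
width: 0.0837
gripper_force: 0.0
t: 20.65
eef_pos: [0.3785, 0.3177, 0.1066]
ee_rot: [3.14, -0.003, -1.636]
force: [0.7, 0.7, -1.6]
width: 0.0613
gripper_force: 30.0
d [ 33.17 -28.98  -4.79] w [ 0.1 -0.2  0. ] t 20.65 wid 0.0613
```

```bash
python3 -m crank '[{"dx":0,"dy":0,"dz":-3,"wx":0,"wy":0,"wz":0},{"dx":3.3,"dy":-2.9,"dz":-4.8,"wx":0,"wy":0,"wz":0},{"dx":7,"dy":-6.1,"dz":-4.8,"wx":0,"wy":0,"wz":0},{"dx":11,"dy":-9.6,"dz":-4.8,"wx":0,"wy":0,"wz":0},{"dx":15,"dy":-13.1,"dz":-4.8,"wx":0,"wy":0,"wz":0},{"dx":19,"dy":-16.6,"dz":-4.8,"wx":0,"wy":0,"wz":0},{"dx":23,"dy":-20.1,"dz":-4.8,"wx":0,"wy":0,"wz":0},{"dx":27,"dy":-23.6,"dz":-4.8,"wx":0,"wy":0,"wz":0},{"dx":30.5,"dy":-26.6,"dz":-4.8,"wx":0,"wy":0,"wz":0},{"dx":33,"dy":-28.8,"dz":-4.8,"wx":0,"wy":0,"wz":0}]' 5 30
python3 -c "
from h import *
go(.6461,-.0322,.067,-1.637)"
```

```text
t: 21.9
eef_pos: [0.6455, -0.0312, 0.1542]
ee_rot: [3.14, -0.0, -1.637]
force: [-0.1, 0.8, -0.8]
width: 0.0615
gripper_force: 30.0
d [ 0.1  -0.08  8.72] w [ 0.1 -0.  -0. ] t 21.9 wid 0.0615
```

```bash
python3 -m crank '[{"dx":0.1,"dy":-0.1,"dz":1,"wx":0,"wy":0,"wz":0},{"dx":0.1,"dy":-0.1,"dz":2.2,"wx":0,"wy":0,"wz":0},{"dx":0.1,"dy":-0.1,"dz":3.4,"wx":0,"wy":0,"wz":0},{"dx":0.1,"dy":-0.1,"dz":4.6,"wx":0,"wy":0,"wz":0},{"dx":0.1,"dy":-0.1,"dz":5.8,"wx":0,"wy":0,"wz":0},{"dx":0.1,"dy":-0.1,"dz":7,"wx":0,"wy":0,"wz":0},{"dx":0.1,"dy":-0.1,"dz":8,"wx":0,"wy":0,"wz":0},{"dx":0.1,"dy":-0.1,"dz":8.5,"wx":0,"wy":0,"wz":0},{"dx":0.1,"dy":-0.1,"dz":8.7,"wx":0,"wy":0,"wz":0},{"dx":0.1,"dy":-0.1,"dz":8.7,"wx":0,"wy":0,"wz":0}]' 5 30
python3 -c "
from h import *
go(.6461,-.0322,.0655,-1.637)"
```

```text
t: 23.15
eef_pos: [0.6463, -0.0304, 0.0685]
ee_rot: [-3.141, 0.0, -1.636]
force: [0.1, 0.4, -1.4]
width: 0.0615
gripper_force: 30.0
d [0.18 0.   0.3 ] w [-0.   0.   0.1] t 23.15 wid 0.0615
```

```bash
python3 -m crank '[{"dx":0.1,"dy":0,"dz":0.1,"wx":0,"wy":0,"wz":0},{"dx":0.1,"dy":0,"dz":0.2,"wx":0,"wy":0,"wz":0},{"dx":0.1,"dy":0,"dz":0.25,"wx":0,"wy":0,"wz":0},{"dx":0.1,"dy":0,"dz":0.3,"wx":0,"wy":0,"wz":0},{"dx":0.1,"dy":0,"dz":0.3,"wx":0,"wy":0,"wz":0},{"dx":0.1,"dy":0,"dz":0.3,"wx":0,"wy":0,"wz":0},{"dx":0.1,"dy":0,"dz":0.3,"wx":0,"wy":0,"wz":0},{"dx":0.1,"dy":0,"dz":0.3,"wx":0,"wy":0,"wz":0},{"dx":0.1,"dy":0,"dz":0.3,"wx":0,"wy":0,"wz":0},{"dx":0.1,"dy":0,"dz":0.3,"wx":0,"wy":0,"wz":0}]' 5 30
python3 -m crank '[{"dx":0,"dy":0,"dz":0,"wx":0,"wy":0,"wz":0},{"dx":0,"dy":0,"dz":0,"wx":0,"wy":0,"wz":0},{"dx":0,"dy":0,"dz":0,"wx":0,"wy":0,"wz":0},{"dx":0,"dy":0,"dz":0,"wx":0,"wy":0,"wz":0},{"dx":0,"dy":0,"dz":-1,"wx":0,"wy":0,"wz":0},{"dx":0,"dy":0,"dz":-3,"wx":0,"wy":0,"wz":0},{"dx":0,"dy":0,"dz":-6,"wx":0,"wy":0,"wz":0},{"dx":0,"dy":0,"dz":-9,"wx":0,"wy":0,"wz":0},{"dx":-5,"dy":0,"dz":-9,"wx":0,"wy":0,"wz":0},{"dx":-10,"dy":0,"dz":-9,"wx":0,"wy":0,"wz":0}]' 8 30
python3 - <<'E'
from h import *
I={n:arm.grab_frame(n) for n in("scene","top")}
for n in I: print(n,[(np.round(d["centre"],3).tolist(),round(d["confidence"],2)) for d in arm.mark_of(n,"jar_1")])
B={n:blobs(I[n],amin=60) for n in I}
for a,sa in B['scene']:
  for b,sb in B['top']:
    X,e=tri(a,b)
    if np.abs(e).max()<3.5 and -.02<X[2]<.25: print(a.round(1),b.round(1),X,e)
go(.531,.391,.15,-1.637)
E
```

```text
t: 24.4
eef_pos: [0.646, -0.0314, 0.0655]
ee_rot: [-3.141, 0.0, -1.636]
force: [-0.7, 0.3, 3.9]
width: 0.0612
gripper_force: 30.0
t: 25.65
eef_pos: [0.6529, 0.069, 0.157]
ee_rot: [-3.14, 0.001, -1.638]
force: [0.5, 0.3, -0.7]
width: 0.0803
gripper_force: 0.0
scene [([0.645, -0.029, 0.011], 0.96), ([0.53, 0.392, -0.002], 0.89), ([0.639, -0.111, 0.007], 0.57), ([0.534, -0.064, 0.069], 0.44)]
top [([0.648, -0.034, 0.006], 0.77), ([0.64, -0.107, 0.008], 0.59)]
[261.  192.5] [302.  172.5] [ 0.6419 -0.112   0.0722] [-0.3976 -0.0228]
[360.9 195.8] [370.9 268.8] [ 0.3658 -0.3062  0.0349] [-0.46    0.0293]
[297.2 220.2] [283.7 229. ] [ 0.4818 -0.059   0.0431] [-1.4117 -0.0252]
d [-31.32  14.16   0.6 ] w [-0.   0.   0.2] t 25.85 wid 0.08
```

```bash
python3 -m crank '[{"dx":-5,"dy":2.3,"dz":0,"wx":0,"wy":0,"wz":0},{"dx":-10,"dy":4.6,"dz":0,"wx":0,"wy":0,"wz":0},{"dx":-15,"dy":6.9,"dz":0,"wx":0,"wy":0,"wz":0},{"dx":-20,"dy":9.2,"dz":0.5,"wx":0,"wy":0,"wz":0},{"dx":-25,"dy":11.5,"dz":0.5,"wx":0,"wy":0,"wz":0},{"dx":-29,"dy":13.2,"dz":0.5,"wx":0,"wy":0,"wz":0},{"dx":-31.3,"dy":14.2,"dz":0.5,"wx":0,"wy":0,"wz":0},{"dx":-31.3,"dy":14.2,"dz":0.5,"wx":0,"wy":0,"wz":0},{"dx":-31.3,"dy":14.2,"dz":0.5,"wx":0,"wy":0,"wz":0},{"dx":-31.3,"dy":14.2,"dz":0.5,"wx":0,"wy":0,"wz":0}]' 8.4 30
python3 - <<'E'
from h import *
I={n:arm.grab_frame(n) for n in("scene","top")}
for n in I: print(n,[(np.round(d["centre"],3).tolist(),round(d["confidence"],2)) for d in arm.mark_of(n,"jar_1")])
go(.531,.391,.057,-1.637)
E
```

```text
t: 27.1
eef_pos: [0.5318, 0.3887, 0.1505]
ee_rot: [3.142, -0.0, -1.637]
force: [-0.2, 0.3, -0.1]
width: 0.0845
gripper_force: 0.0
scene [([0.646, -0.027, 0.007], 0.87), ([0.53, 0.393, -0.001], 0.82), ([0.639, -0.111, 0.006], 0.66)]
top [([0.528, 0.388, -0.001], 0.89), ([0.646, -0.034, 0.006], 0.88), ([0.638, -0.11, 0.002], 0.76), ([0.466, -0.056, 0.064], 0.22)]
d [-0.16  0.07  9.35] w [-0.  0.  0.] t 27.3 wid 0.0837
```

```bash
python3 -m crank '[{"dx":-0.2,"dy":0.1,"dz":1.5,"wx":0,"wy":0,"wz":0},{"dx":-0.2,"dy":0.1,"dz":3,"wx":0,"wy":0,"wz":0},{"dx":-0.2,"dy":0.1,"dz":4.5,"wx":0,"wy":0,"wz":0},{"dx":-0.2,"dy":0.1,"dz":6,"wx":0,"wy":0,"wz":0},{"dx":-0.2,"dy":0.1,"dz":7.5,"wx":0,"wy":0,"wz":0},{"dx":-0.2,"dy":0.1,"dz":8.6,"wx":0,"wy":0,"wz":0},{"dx":-0.2,"dy":0.1,"dz":9.3,"wx":0,"wy":0,"wz":0},{"dx":-0.2,"dy":0.1,"dz":9.3,"wx":0,"wy":0,"wz":0},{"dx":-0.2,"dy":0.1,"dz":9.3,"wx":0,"wy":0,"wz":0},{"dx":-0.2,"dy":0.1,"dz":9.3,"wx":0,"wy":0,"wz":0}]' 8.4 30
python3 -m crank '[{"dx":0,"dy":0,"dz":0,"wx":0,"wy":0,"wz":0},{"dx":0,"dy":0,"dz":0,"wx":0,"wy":0,"wz":0},{"dx":0,"dy":0,"dz":0,"wx":0,"wy":0,"wz":0},{"dx":0,"dy":0,"dz":0,"wx":0,"wy":0,"wz":0},{"dx":0,"dy":0,"dz":0,"wx":0,"wy":0,"wz":0},{"dx":0,"dy":0,"dz":0,"wx":0,"wy":0,"wz":0},{"dx":0,"dy":0,"dz":0,"wx":0,"wy":0,"wz":0},{"dx":0,"dy":0,"dz":0,"wx":0,"wy":0,"wz":0},{"dx":0,"dy":0,"dz":-2,"wx":0,"wy":0,"wz":0},{"dx":0,"dy":0,"dz":-5,"wx":0,"wy":0,"wz":0}]' 5 30
python3 -c "
from h import *
go(.6510,.0455,.155,-1.637)"
```

```text
t: 28.55
eef_pos: [0.5306, 0.3923, 0.058]
ee_rot: [-3.141, 0.001, -1.636]
force: [-0.7, 0.6, 0.4]
width: 0.084
gripper_force: 0.0
t: 29.8
eef_pos: [0.5296, 0.3912, 0.1062]
ee_rot: [3.14, -0.003, -1.636]
force: [0.3, -0.2, -1.2]
width: 0.0616
gripper_force: 30.0
d [ 33.72 -14.36  -4.82] w [ 0.1 -0.1  0. ] t 29.8 wid 0.0616
```

```bash
python3 -m crank '[{"dx":0,"dy":0,"dz":-3,"wx":0,"wy":0,"wz":0},{"dx":3.3,"dy":-1.4,"dz":-4.8,"wx":0,"wy":0,"wz":0},{"dx":7,"dy":-3,"dz":-4.8,"wx":0,"wy":0,"wz":0},{"dx":11,"dy":-4.7,"dz":-4.8,"wx":0,"wy":0,"wz":0},{"dx":15,"dy":-6.4,"dz":-4.8,"wx":0,"wy":0,"wz":0},{"dx":19.5,"dy":-8.3,"dz":-4.8,"wx":0,"wy":0,"wz":0},{"dx":24,"dy":-10.2,"dz":-4.8,"wx":0,"wy":0,"wz":0},{"dx":28,"dy":-12,"dz":-4.8,"wx":0,"wy":0,"wz":0},{"dx":31.5,"dy":-13.4,"dz":-4.8,"wx":0,"wy":0,"wz":0},{"dx":33.6,"dy":-14.3,"dz":-4.8,"wx":0,"wy":0,"wz":0}]' 5 30
python3 -c "
from h import *
go(.6510,.0455,.067,-1.637)"
```

```text
t: 31.05
eef_pos: [0.6512, 0.0456, 0.1547]
ee_rot: [3.141, -0.0, -1.637]
force: [0.3, 0.7, -1.9]
width: 0.0616
gripper_force: 30.0
d [0.01 0.01 8.77] w [ 0.1 -0.  -0. ] t 31.05 wid 0.0616
```

```bash
python3 -m crank '[{"dx":0,"dy":0,"dz":1,"wx":0,"wy":0,"wz":0},{"dx":0,"dy":0,"dz":2.2,"wx":0,"wy":0,"wz":0},{"dx":0,"dy":0,"dz":3.4,"wx":0,"wy":0,"wz":0},{"dx":0,"dy":0,"dz":4.6,"wx":0,"wy":0,"wz":0},{"dx":0,"dy":0,"dz":5.8,"wx":0,"wy":0,"wz":0},{"dx":0,"dy":0,"dz":7,"wx":0,"wy":0,"wz":0},{"dx":0,"dy":0,"dz":8,"wx":0,"wy":0,"wz":0},{"dx":0,"dy":0,"dz":8.5,"wx":0,"wy":0,"wz":0},{"dx":0,"dy":0,"dz":8.7,"wx":0,"wy":0,"wz":0},{"dx":0,"dy":0,"dz":8.7,"wx":0,"wy":0,"wz":0}]' 5 30
python3 -c "
from h import *
go(.6510,.0455,.0655,-1.637)"
```

```text
t: 32.3
eef_pos: [0.6513, 0.0474, 0.0686]
ee_rot: [-3.141, 0.0, -1.636]
force: [-0.2, 0.4, -0.8]
width: 0.0612
gripper_force: 30.0
d [0.2  0.02 0.31] w [-0.   0.   0.1] t 32.3 wid 0.0612
```

Lower 3 mm, release, retract to above the lever knob, and check every jar.

```bash
python3 -m crank '[{"dx":0.1,"dy":0,"dz":0.1,"wx":0,"wy":0,"wz":0},{"dx":0.1,"dy":0,"dz":0.2,"wx":0,"wy":0,"wz":0},{"dx":0.1,"dy":0,"dz":0.25,"wx":0,"wy":0,"wz":0},{"dx":0.1,"dy":0,"dz":0.3,"wx":0,"wy":0,"wz":0},{"dx":0.1,"dy":0,"dz":0.3,"wx":0,"wy":0,"wz":0},{"dx":0.1,"dy":0,"dz":0.3,"wx":0,"wy":0,"wz":0},{"dx":0.1,"dy":0,"dz":0.3,"wx":0,"wy":0,"wz":0},{"dx":0.1,"dy":0,"dz":0.3,"wx":0,"wy":0,"wz":0},{"dx":0.1,"dy":0,"dz":0.3,"wx":0,"wy":0,"wz":0},{"dx":0.1,"dy":0,"dz":0.3,"wx":0,"wy":0,"wz":0}]' 5 30
python3 -m crank '[{"dx":0,"dy":0,"dz":0,"wx":0,"wy":0,"wz":0},{"dx":0,"dy":0,"dz":0,"wx":0,"wy":0,"wz":0},{"dx":0,"dy":0,"dz":0,"wx":0,"wy":0,"wz":0},{"dx":0,"dy":0,"dz":0,"wx":0,"wy":0,"wz":0},{"dx":0,"dy":0,"dz":-1,"wx":0,"wy":0,"wz":0},{"dx":0,"dy":0,"dz":-3,"wx":0,"wy":0,"wz":0},{"dx":0,"dy":0,"dz":-6,"wx":0,"wy":0,"wz":0},{"dx":0,"dy":0,"dz":-9,"wx":0,"wy":0,"wz":0},{"dx":-3,"dy":5,"dz":-9,"wx":0,"wy":0,"wz":0},{"dx":-6,"dy":10,"dz":-9,"wx":0,"wy":0,"wz":0}]' 8 30
python3 - <<'E'
from h import *
I={n:arm.grab_frame(n) for n in("scene","top")}
for n in I:
  for q in("jar_1","lever_knob"): print(n,[(np.round(d["centre"],3).tolist(),round(d["confidence"],2)) for d in arm.mark_of(n,q)])
a=cv2.resize(I["scene"][150:350,150:380],None,fx=3,fy=3,interpolation=2)
cv2.imwrite("pics/all.png",a[:,:,::-1])
go(.464,-.061,.15,-1.637)
E
```

```text
t: 33.55
eef_pos: [0.6511, 0.0465, 0.0654]
ee_rot: [-3.142, 0.0, -1.636]
force: [-0.8, -0.2, 0.8]
width: 0.0617
gripper_force: 30.0
t: 34.8
eef_pos: [0.5546, 0.1133, 0.1563]
ee_rot: [-3.14, 0.001, -1.637]
force: [0.2, 1.3, 1.0]
width: 0.08
gripper_force: 0.0
scene [([0.646, -0.032, 0.008], 0.77), ([0.652, 0.044, 0.004], 0.65), ([0.637, -0.111, 0.007], 0.59), ([0.652, 0.041, 0.013], 0.53), ([0.366, -0.307, 0.06], 0.38), ([0.461, -0.054, 0.065], 0.2)]
scene [([0.46, -0.055, 0.063], 0.56), ([0.537, -0.066, 0.066], 0.46)]
top [([0.647, 0.044, 0.008], 0.83), ([0.647, -0.031, 0.006], 0.8), ([0.639, -0.108, 0.005], 0.74)]
top [([0.466, -0.055, 0.064], 0.48), ([0.641, -0.439, -0.002], 0.4)]
d [17.95  8.05  0.59] w [-0.1  0.   0.1] t 35.1 wid 0.08
```

View pics/all.png

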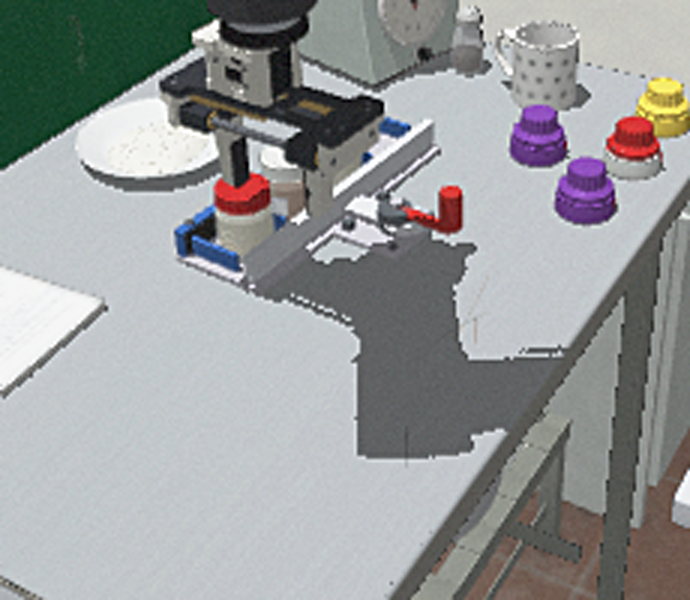

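All three jars stand in pockets 1 to 3: red at (242,200), grey at (285,165), and the third behind the gripper (confirmed by its marks). The table holds no other jar. Now the knob at (450,208).

```bash
python3 -m crank '[{"dx":4,"dy":2,"dz":0,"wx":0,"wy":0,"wz":0},{"dx":9,"dy":4,"dz":0,"wx":0,"wy":0,"wz":0},{"dx":14,"dy":6.5,"dz":0,"wx":0,"wy":0,"wz":0},{"dx":17.5,"dy":8,"dz":0,"wx":0,"wy":0,"wz":0},{"dx":17.6,"dy":8,"dz":1,"wx":0,"wy":0,"wz":0},{"dx":17.6,"dy":8,"dz":2.5,"wx":0,"wy":0,"wz":0},{"dx":17.6,"dy":8,"dz":4.5,"wx":0,"wy":0,"wz":0},{"dx":17.6,"dy":8,"dz":6.5,"wx":0,"wy":0,"wz":0},{"dx":17.6,"dy":8,"dz":8.2,"wx":0,"wy":0,"wz":0},{"dx":17.6,"dy":8,"dz":9,"wx":0,"wy":0,"wz":0}]' 5 30
python3 -m crank '[{"dx":0,"dy":0,"dz":0,"wx":0,"wy":0,"wz":0},{"dx":0,"dy":0,"dz":0,"wx":0,"wy":0,"wz":0},{"dx":0,"dy":0,"dz":0,"wx":0,"wy":0,"wz":0},{"dx":0,"dy":0,"dz":0,"wx":0,"wy":0,"wz":0},{"dx":0,"dy":0,"dz":0,"wx":0,"wy":0,"wz":0},{"dx":0,"dy":0,"dz":0,"wx":0,"wy":0,"wz":0},{"dx":0,"dy":0,"dz":0,"wx":0,"wy":0,"wz":0},{"dx":0,"dy":0,"dz":0,"wx":0,"wy":0,"wz":0},{"dx":0,"dy":0,"dz":0,"wx":0,"wy":0,"wz":0},{"dx":0,"dy":0,"dz":0,"wx":0,"wy":0,"wz":0}]' 1.8 30
python3 -c "
from h import *
go(.538,.006,.066,-1.637)"
```

```text
t: 36.35
eef_pos: [0.4642, -0.0577, 0.0641]
ee_rot: [3.14, -0.001, -1.637]
force: [-0.3, -0.4, 0.5]
width: 0.0502
gripper_force: 0.0
t: 37.6
eef_pos: [0.4641, -0.0575, 0.0659]
ee_rot: [-3.141, 0.0, -1.636]
force: [-2.7, 0.9, 5.3]
width: 0.0231
gripper_force: 30.0
d [-6.82 -6.96 -0.01] w [-0.   0.   0.1] t 37.6 wid 0.0231
```

```bash
python3 -m crank '[{"dx":-0.9,"dy":-0.06,"dz":0,"wx":0,"wy":0,"wz":0},{"dx":-1.8,"dy":-0.24,"dz":0,"wx":0,"wy":0,"wz":0},{"dx":-2.7,"dy":-0.55,"dz":0,"wx":0,"wy":0,"wz":0},{"dx":-3.5,"dy":-0.94,"dz":0,"wx":0,"wy":0,"wz":0},{"dx":-4.3,"dy":-1.5,"dz":0,"wx":0,"wy":0,"wz":0},{"dx":-4.95,"dy":-2.05,"dz":0,"wx":0,"wy":0,"wz":0},{"dx":-5.55,"dy":-2.7,"dz":0,"wx":0,"wy":0,"wz":0},{"dx":-6.06,"dy":-3.5,"dz":0,"wx":0,"wy":0,"wz":0},{"dx":-6.45,"dy":-4.3,"dz":0,"wx":0,"wy":0,"wz":0},{"dx":-6.76,"dy":-5.2,"dz":0,"wx":0,"wy":0,"wz":0}]' 1.8 30
python3 -m crank '[{"dx":-0.1,"dy":-0.5,"dz":0,"wx":0,"wy":0,"wz":0},{"dx":-0.15,"dy":-1,"dz":0,"wx":0,"wy":0,"wz":0},{"dx":-0.2,"dy":-1.4,"dz":0,"wx":0,"wy":0,"wz":0},{"dx":-0.2,"dy":-1.7,"dz":0,"wx":0,"wy":0,"wz":0},{"dx":-0.2,"dy":-1.9,"dz":0,"wx":0,"wy":0,"wz":0},{"dx":-0.2,"dy":-2,"dz":0,"wx":0,"wy":0,"wz":0},{"dx":-0.2,"dy":-2,"dz":0,"wx":0,"wy":0,"wz":0},{"dx":-0.2,"dy":-2,"dz":0,"wx":0,"wy":0,"wz":0},{"dx":-0.2,"dy":-2,"dz":0,"wx":0,"wy":0,"wz":0},{"dx":-0.2,"dy":-2,"dz":0,"wx":0,"wy":0,"wz":0}]' 1.8 30
```

```text
t: 38.85
eef_pos: [0.5158, 0.0084, 0.0644]
ee_rot: [3.135, 0.002, -1.639]
force: [-18.2, 19.1, 8.1]
width: 0.0236
gripper_force: 30.0
t: 40.1
eef_pos: [0.5371, 0.0083, 0.0642]
ee_rot: [3.136, 0.001, -1.638]
force: [-12.5, 12.5, 2.8]
width: 0.0234
gripper_force: 30.0
```

```bash
python3 -m crank '[{"dx":-0.1,"dy":-0.1,"dz":0,"wx":0,"wy":0,"wz":0},{"dx":-0.2,"dy":-0.2,"dz":0,"wx":0,"wy":0,"wz":0},{"dx":-0.2,"dy":-0.3,"dz":0,"wx":0,"wy":0,"wz":0},{"dx":-0.2,"dy":-0.4,"dz":0,"wx":0,"wy":0,"wz":0},{"dx":-0.2,"dy":-0.5,"dz":0,"wx":0,"wy":0,"wz":0},{"dx":-0.2,"dy":-0.5,"dz":0,"wx":0,"wy":0,"wz":0},{"dx":-0.2,"dy":-0.5,"dz":0,"wx":0,"wy":0,"wz":0},{"dx":-0.2,"dy":-0.5,"dz":0,"wx":0,"wy":0,"wz":0},{"dx":-0.2,"dy":-0.5,"dz":0,"wx":0,"wy":0,"wz":0},{"dx":-0.2,"dy":-0.5,"dz":0,"wx":0,"wy":0,"wz":0}]' 1.8 30
```

```text
t: 41.35
eef_pos: [0.5396, 0.0088, 0.064]
ee_rot: [3.132, -0.001, -1.638]
force: [-19.2, 10.8, 11.4]
width: 0.0232
gripper_force: 30.0
```

```bash
python3 -m crank '[{"dx":0,"dy":0,"dz":0,"wx":0,"wy":0,"wz":0},{"dx":0,"dy":0,"dz":0,"wx":0,"wy":0,"wz":0},{"dx":0,"dy":0,"dz":0,"wx":0,"wy":0,"wz":0},{"dx":0,"dy":0,"dz":0,"wx":0,"wy":0,"wz":0},{"dx":0,"dy":0,"dz":-1,"wx":0,"wy":0,"wz":0},{"dx":0,"dy":0,"dz":-3,"wx":0,"wy":0,"wz":0},{"dx":0,"dy":0,"dz":-6,"wx":0,"wy":0,"wz":0},{"dx":0,"dy":2,"dz":-9,"wx":0,"wy":0,"wz":0},{"dx":5,"dy":4,"dz":-9,"wx":0,"wy":0,"wz":0},{"dx":10,"dy":8,"dz":-9,"wx":0,"wy":0,"wz":0}]' 4.6 30
python3 -m crank '[{"dx":5,"dy":2,"dz":0,"wx":0,"wy":0,"wz":0},{"dx":10,"dy":4,"dz":0,"wx":0,"wy":0,"wz":0},{"dx":14,"dy":5,"dz":0,"wx":0,"wy":0,"wz":0},{"dx":14,"dy":5,"dz":0,"wx":0,"wy":0,"wz":0},{"dx":14,"dy":5,"dz":0,"wx":0,"wy":0,"wz":0},{"dx":14,"dy":5,"dz":0,"wx":0,"wy":0,"wz":0},{"dx":14,"dy":5,"dz":0,"wx":0,"wy":0,"wz":0},{"dx":14,"dy":5,"dz":0,"wx":0,"wy":0,"wz":0},{"dx":14,"dy":5,"dz":0,"wx":0,"wy":0,"wz":0},{"dx":14,"dy":5,"dz":0,"wx":0,"wy":0,"wz":0}]' 4.6 30
python3 - <<'E'
from h import *
I={n:arm.grab_frame(n) for n in("scene","top")}
for n in I:
  for q in("jar_1","lever_knob","lever_axis","dial_grip"): print(n,[(np.round(d["centre"],3).tolist(),round(d["confidence"],2)) for d in arm.mark_of(n,q)])
B={n:blobs(I[n],amin=60) for n in I}
for n in B: print(n,[(a.round(1),s) for a,s in B[n]])
a=cv2.resize(I["scene"][170:250,190:310],None,fx=4,fy=4,interpolation=2)
b=cv2.resize(I["top"][140:240,210:370],None,fx=3,fy=3,interpolation=2)
o=np.zeros((600,480,3),np.uint8);o[:300]=b;o[300:]=a[:300]
cv2.imwrite("pics/closed.png",o[:,:,::-1])
go(.366,-.3065,.15,-1.637)
E
```

```text
t: 42.6
eef_pos: [0.4606, -0.0852, 0.1566]
ee_rot: [-3.139, 0.0, -1.634]
force: [-0.4, -0.4, -0.5]
width: 0.046
gripper_force: 0.0
t: 43.85
eef_pos: [0.4012, -0.221, 0.1554]
ee_rot: [3.142, -0.0, -1.636]
force: [0.1, -0.6, 0.5]
width: 0.0459
gripper_force: 0.0
scene [([0.646, -0.113, 0.006], 0.93), ([0.657, 0.045, 0.002], 0.74), ([0.649, -0.439, -0.002], 0.64), ([0.651, -0.03, 0.006], 0.56)]
scene [([0.532, 0.005, 0.062], 0.5)]
scene [([0.533, -0.069, 0.067], 0.93)]
scene [([0.364, -0.307, 0.061], 0.72), ([0.368, -0.415, 0.058], 0.67), ([0.373, -0.199, 0.063], 0.62), ([0.473, -0.284, 0.058], 0.56)]
top [([0.655, 0.048, 0.006], 0.79), ([0.643, -0.108, 0.004], 0.77), ([0.655, -0.034, 0.005], 0.61), ([0.649, -0.074, 0.001], 0.24)]
top [([0.539, 0.006, 0.066], 0.76), ([0.647, -0.107, 0.005], 0.26)]
top [([0.534, -0.064, 0.065], 0.78), ([0.648, -0.073, -0.0], 0.29)]
top [([0.37, -0.414, 0.059], 0.51), ([0.468, -0.285, 0.059], 0.37)]
scene [(array([ 34.8, 194.8]), np.int32(132)), (array([ 25.5, 200.3]), np.int32(124)), (array([259.4, 192. ]), np.int32(166)), (array([360.9, 196.1]), np.int32(184)), (array([228.5, 213.4]), np.int32(209)), (array([534.7, 211.4]), np.int32(82)), (array([270.9, 223.3]), np.int32(137))]
top [(array([246.6, 167.2]), np.int32(316)), (array([302.1, 170.6]), np.int32(311)), (array([267.8, 211.1]), np.int32(105))]
d [8.75 2.95 0.54] w [-0.   0.   0.1] t 44.35 wid 0.0459
```

View pics/closed.png

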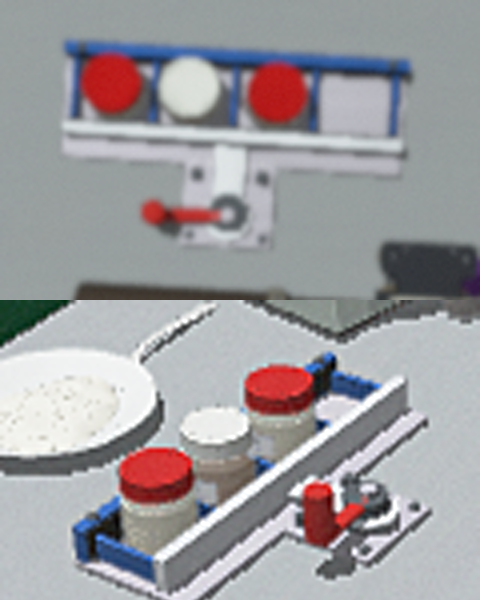

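The lever is parallel to the row, knob toward carrier +y at crop (153,212), and the jaw is tight on the three jars against the fence. Lever pixels match the start. Now the red dial at (0.366,-0.3065).

```bash
python3 -m crank '[{"dx":3,"dy":1,"dz":0,"wx":0,"wy":0,"wz":-7},{"dx":6,"dy":2,"dz":0,"wx":0,"wy":0,"wz":-14},{"dx":8.7,"dy":2.9,"dz":0,"wx":0,"wy":0,"wz":-21},{"dx":8.8,"dy":3,"dz":0.5,"wx":0,"wy":0,"wz":-28},{"dx":8.8,"dy":3,"dz":0.5,"wx":0,"wy":0,"wz":-35},{"dx":8.8,"dy":3,"dz":0.5,"wx":0,"wy":0,"wz":-42},{"dx":8.8,"dy":3,"dz":0.5,"wx":0,"wy":0,"wz":-49},{"dx":8.8,"dy":3,"dz":0.5,"wx":0,"wy":0,"wz":-56},{"dx":8.8,"dy":3,"dz":0.5,"wx":0,"wy":0,"wz":-63},{"dx":8.8,"dy":3,"dz":0.5,"wx":0,"wy":0,"wz":-70}]' 5.6 30
python3 -c "
from h import *
print(arm.get_state()['q']);go(.366,-.3065,.061)"
```

```text
t: 45.6
eef_pos: [0.3654, -0.307, 0.1503]
ee_rot: [3.142, 0.0, -0.41]
force: [-0.8, -0.2, 1.0]
width: 0.0563
gripper_force: 0.0
[-0.2851  0.1208 -0.5452  0.     -0.9049  1.4456]
d [ 0.03 -0.06  8.93] w None t 45.6 wid 0.0563
```

```bash
python3 -m crank '[{"dx":0,"dy":0,"dz":2,"wx":0,"wy":0,"wz":0},{"dx":0,"dy":0,"dz":4,"wx":0,"wy":0,"wz":0},{"dx":0,"dy":0,"dz":6,"wx":0,"wy":0,"wz":0},{"dx":0,"dy":0,"dz":7.5,"wx":0,"wy":0,"wz":0},{"dx":0,"dy":0,"dz":8.5,"wx":0,"wy":0,"wz":0},{"dx":0,"dy":0,"dz":8.8,"wx":0,"wy":0,"wz":0},{"dx":0,"dy":0,"dz":8.9,"wx":0,"wy":0,"wz":0},{"dx":0,"dy":0,"dz":8.9,"wx":0,"wy":0,"wz":0},{"dx":0,"dy":0,"dz":8.9,"wx":0,"wy":0,"wz":0},{"dx":0,"dy":0,"dz":8.9,"wx":0,"wy":0,"wz":0}]' 5.6 30
python3 -m crank '[{"dx":0,"dy":0,"dz":0,"wx":0,"wy":0,"wz":0},{"dx":0,"dy":0,"dz":0,"wx":0,"wy":0,"wz":0},{"dx":0,"dy":0,"dz":0,"wx":0,"wy":0,"wz":0},{"dx":0,"dy":0,"dz":0,"wx":0,"wy":0,"wz":0},{"dx":0,"dy":0,"dz":0,"wx":0,"wy":0,"wz":0},{"dx":0,"dy":0,"dz":0,"wx":0,"wy":0,"wz":0},{"dx":0,"dy":0,"dz":0,"wx":0,"wy":0,"wz":0},{"dx":0,"dy":0,"dz":0,"wx":0,"wy":0,"wz":0},{"dx":0,"dy":0,"dz":0,"wx":0,"wy":0,"wz":0},{"dx":0,"dy":0,"dz":0,"wx":0,"wy":0,"wz":0}]' 3.6 30
```

```text
t: 46.85
eef_pos: [0.3656, -0.307, 0.0616]
ee_rot: [-3.142, -0.001, -0.414]
force: [0.5, 0.2, -0.0]
width: 0.0559
gripper_force: 0.0
t: 48.1
eef_pos: [0.3651, -0.3076, 0.0614]
ee_rot: [3.141, 0.0, -0.414]
force: [-2.0, -5.4, -1.3]
width: 0.0406
gripper_force: 29.1
```

```bash
python3 -m crank '[{"dx":0,"dy":0.1,"dz":0,"wx":0,"wy":0,"wz":8},{"dx":0,"dy":0.1,"dz":0,"wx":0,"wy":0,"wz":17},{"dx":0,"dy":0.1,"dz":0,"wx":0,"wy":0,"wz":26},{"dx":0,"dy":0.1,"dz":0,"wx":0,"wy":0,"wz":35},{"dx":0,"dy":0.1,"dz":0,"wx":0,"wy":0,"wz":44},{"dx":0,"dy":0.1,"dz":0,"wx":0,"wy":0,"wz":53},{"dx":0,"dy":0.1,"dz":0,"wx":0,"wy":0,"wz":62},{"dx":0,"dy":0.1,"dz":0,"wx":0,"wy":0,"wz":71},{"dx":0,"dy":0.1,"dz":0,"wx":0,"wy":0,"wz":80},{"dx":0,"dy":0.1,"dz":0,"wx":0,"wy":0,"wz":88}]' 3.6 30
python3 -c "
from h import *
s=arm.get_state();print(s['moment'],s['q'])"
python3 -m crank '[{"dx":0,"dy":0,"dz":0,"wx":0,"wy":0,"wz":8},{"dx":0,"dy":0,"dz":0,"wx":0,"wy":0,"wz":16},{"dx":0,"dy":0,"dz":0,"wx":0,"wy":0,"wz":24},{"dx":0,"dy":0,"dz":0,"wx":0,"wy":0,"wz":32},{"dx":0,"dy":0,"dz":0,"wx":0,"wy":0,"wz":40},{"dx":0,"dy":0,"dz":0,"wx":0,"wy":0,"wz":48},{"dx":0,"dy":0,"dz":0,"wx":0,"wy":0,"wz":56},{"dx":0,"dy":0,"dz":0,"wx":0,"wy":0,"wz":62},{"dx":0,"dy":0,"dz":0,"wx":0,"wy":0,"wz":62},{"dx":0,"dy":0,"dz":0,"wx":0,"wy":0,"wz":62}]' 3.6 30
python3 -c "
from h import *
s=arm.get_state();print(s['moment'],s['q'])"
```

```text
t: 49.35
eef_pos: [0.3647, -0.3083, 0.0614]
ee_rot: [3.141, -0.001, -1.955]
force: [-1.4, -3.6, -0.6]
width: 0.0407
gripper_force: 29.2
[-1.5329  0.7276  0.1158] [-0.2879  0.2471 -0.6476  0.0011 -0.6767 -0.0967]
t: 50.6
eef_pos: [0.3642, -0.3081, 0.0614]
ee_rot: [3.142, -0.001, -3.03]
force: [-4.1, -4.5, 2.2]
width: 0.0406
gripper_force: 29.3
[-1.635   1.3943 -0.0268] [-0.2879  0.2469 -0.6479  0.0008 -0.6773 -1.1714]
```

```bash
python3 -m crank '[{"dx":0,"dy":0,"dz":0,"wx":0,"wy":0,"wz":0},{"dx":0,"dy":0,"dz":0,"wx":0,"wy":0,"wz":0},{"dx":0,"dy":0,"dz":0,"wx":0,"wy":0,"wz":0},{"dx":0,"dy":0,"dz":-1.8,"wx":0,"wy":0,"wz":0},{"dx":0,"dy":0,"dz":-3,"wx":0,"wy":0,"wz":-8},{"dx":0,"dy":0,"dz":-3,"wx":0,"wy":0,"wz":-18},{"dx":0,"dy":0,"dz":-3,"wx":0,"wy":0,"wz":-28},{"dx":0,"dy":0,"dz":-3,"wx":0,"wy":0,"wz":-38},{"dx":0,"dy":0,"dz":-3,"wx":0,"wy":0,"wz":-48},{"dx":0,"dy":0,"dz":-3,"wx":0,"wy":0,"wz":-58}]' 5.6 30
python3 -m crank '[{"dx":0,"dy":0,"dz":0,"wx":0,"wy":0,"wz":-10},{"dx":0,"dy":0,"dz":0,"wx":0,"wy":0,"wz":-20},{"dx":0,"dy":0,"dz":0,"wx":0,"wy":0,"wz":-30},{"dx":0,"dy":0,"dz":0,"wx":0,"wy":0,"wz":-40},{"dx":0,"dy":0,"dz":0,"wx":0,"wy":0,"wz":-50},{"dx":0,"dy":0,"dz":0,"wx":0,"wy":0,"wz":-60},{"dx":0,"dy":0,"dz":0,"wx":0,"wy":0,"wz":-70},{"dx":0,"dy":0,"dz":0,"wx":0,"wy":0,"wz":-80},{"dx":0,"dy":0,"dz":0,"wx":0,"wy":0,"wz":-90},{"dx":0,"dy":0,"dz":0,"wx":0,"wy":0,"wz":-92}]' 5.6 30
python3 -c "
from h import *
go(.3655,-.3075,.061)"
```

```text
t: 51.85
eef_pos: [0.3652, -0.3077, 0.0914]
ee_rot: [-3.141, 0.0, -2.013]
force: [-0.2, -0.1, -0.2]
width: 0.0555
gripper_force: 0.0
t: 53.1
eef_pos: [0.3652, -0.3077, 0.0913]
ee_rot: [-3.141, -0.0, -0.413]
force: [-0.1, -0.0, -0.5]
width: 0.0558
gripper_force: 0.0
d [ 0.02 -0.03  3.03] w None t 53.1 wid 0.0558
```

```bash
python3 -m crank '[{"dx":0,"dy":0,"dz":1,"wx":0,"wy":0,"wz":0},{"dx":0,"dy":0,"dz":2,"wx":0,"wy":0,"wz":0},{"dx":0,"dy":0,"dz":2.8,"wx":0,"wy":0,"wz":0},{"dx":0,"dy":0,"dz":3,"wx":0,"wy":0,"wz":0},{"dx":0,"dy":0,"dz":3,"wx":0,"wy":0,"wz":0},{"dx":0,"dy":0,"dz":3,"wx":0,"wy":0,"wz":0},{"dx":0,"dy":0,"dz":3,"wx":0,"wy":0,"wz":0},{"dx":0,"dy":0,"dz":3,"wx":0,"wy":0,"wz":0},{"dx":0,"dy":0,"dz":3,"wx":0,"wy":0,"wz":0},{"dx":0,"dy":0,"dz":3,"wx":0,"wy":0,"wz":0}]' 5.6 30
python3 -m crank '[{"dx":0,"dy":0,"dz":0,"wx":0,"wy":0,"wz":0},{"dx":0,"dy":0,"dz":0,"wx":0,"wy":0,"wz":0},{"dx":0,"dy":0,"dz":0,"wx":0,"wy":0,"wz":0},{"dx":0,"dy":0,"dz":0,"wx":0,"wy":0,"wz":0},{"dx":0,"dy":0,"dz":0,"wx":0,"wy":0,"wz":0},{"dx":0,"dy":0,"dz":0,"wx":0,"wy":0,"wz":0},{"dx":0,"dy":0,"dz":0,"wx":0,"wy":0,"wz":0},{"dx":0,"dy":0,"dz":0,"wx":0,"wy":0,"wz":0},{"dx":0,"dy":0,"dz":0,"wx":0,"wy":0,"wz":4},{"dx":0,"dy":0,"dz":0,"wx":0,"wy":0,"wz":10}]' 3.6 30
python3 -m crank '[{"dx":0,"dy":0,"dz":0,"wx":0,"wy":0,"wz":6},{"dx":0,"dy":0,"dz":0,"wx":0,"wy":0,"wz":12},{"dx":0,"dy":0,"dz":0,"wx":0,"wy":0,"wz":18},{"dx":0,"dy":0,"dz":0,"wx":0,"wy":0,"wz":24},{"dx":0,"dy":0,"dz":0,"wx":0,"wy":0,"wz":30},{"dx":0,"dy":0,"dz":0,"wx":0,"wy":0,"wz":36},{"dx":0,"dy":0,"dz":0,"wx":0,"wy":0,"wz":42},{"dx":0,"dy":0,"dz":0,"wx":0,"wy":0,"wz":48},{"dx":0,"dy":0,"dz":0,"wx":0,"wy":0,"wz":54},{"dx":0,"dy":0,"dz":0,"wx":0,"wy":0,"wz":60}]' 3.6 30
python3 -c "
from h import *
s=arm.get_state();print(s['moment'],s['q'])"
```

```text
t: 54.35
eef_pos: [0.3651, -0.3079, 0.0614]
ee_rot: [3.142, -0.0, -0.414]
force: [0.2, 0.1, 0.1]
width: 0.0563
gripper_force: 0.0
t: 55.6
eef_pos: [0.3649, -0.3081, 0.0613]
ee_rot: [3.141, 0.0, -0.591]
force: [-1.8, -6.2, -2.0]
width: 0.04
gripper_force: 28.4
t: 56.85
eef_pos: [0.3645, -0.3081, 0.0613]
ee_rot: [3.141, -0.0, -1.639]
force: [-3.4, -5.7, -2.0]
width: 0.0402
gripper_force: 28.4
[-2.2983  1.1026  0.1176] [-0.2878  0.247  -0.6478  0.0008 -0.6768  0.2189]
```

```bash
python3 -m crank '[{"dx":0,"dy":0,"dz":0,"wx":0,"wy":0,"wz":5},{"dx":0,"dy":0,"dz":0,"wx":0,"wy":0,"wz":10},{"dx":0,"dy":0,"dz":0,"wx":0,"wy":0,"wz":15},{"dx":0,"dy":0,"dz":0,"wx":0,"wy":0,"wz":20},{"dx":0,"dy":0,"dz":0,"wx":0,"wy":0,"wz":25},{"dx":0,"dy":0,"dz":0,"wx":0,"wy":0,"wz":30},{"dx":0,"dy":0,"dz":0,"wx":0,"wy":0,"wz":35},{"dx":0,"dy":0,"dz":0,"wx":0,"wy":0,"wz":40},{"dx":0,"dy":0,"dz":0,"wx":0,"wy":0,"wz":45},{"dx":0,"dy":0,"dz":0,"wx":0,"wy":0,"wz":50}]' 3.6 30
python3 -c "
from h import *
s=arm.get_state();print(s['moment'],s['q'])"
python3 -m crank '[{"dx":0,"dy":0,"dz":0,"wx":0,"wy":0,"wz":4},{"dx":0,"dy":0,"dz":0,"wx":0,"wy":0,"wz":8},{"dx":0,"dy":0,"dz":0,"wx":0,"wy":0,"wz":12},{"dx":0,"dy":0,"dz":0,"wx":0,"wy":0,"wz":16},{"dx":0,"dy":0,"dz":0,"wx":0,"wy":0,"wz":20},{"dx":0,"dy":0,"dz":0,"wx":0,"wy":0,"wz":24},{"dx":0,"dy":0,"dz":0,"wx":0,"wy":0,"wz":28},{"dx":0,"dy":0,"dz":0,"wx":0,"wy":0,"wz":32},{"dx":0,"dy":0,"dz":0,"wx":0,"wy":0,"wz":36},{"dx":0,"dy":0,"dz":0,"wx":0,"wy":0,"wz":40}]' 3.6 30
python3 -c "
from h import *
s=arm.get_state();print(s['moment'],s['q'])"
```

```text
t: 58.1
eef_pos: [0.3642, -0.3079, 0.0613]
ee_rot: [3.141, -0.001, -2.511]
force: [-2.9, -4.7, 0.3]
width: 0.0401
gripper_force: 28.5
[-1.6341  1.1684  0.0659] [-0.2877  0.2469 -0.6481  0.0005 -0.6773 -0.6532]
t: 59.35
eef_pos: [0.3654, -0.3077, 0.0617]
ee_rot: [-3.141, 0.0, 3.076]
force: [0.3, 0.3, 0.9]
width: 0.0397
gripper_force: 30.1
[0.3062 0.3057 0.9519] [-0.2865  0.2465 -0.6471  0.0002 -0.6769 -1.3497]
```

```bash
python3 -m crank '[{"dx":0,"dy":0,"dz":0,"wx":0,"wy":0,"wz":0},{"dx":0,"dy":0,"dz":0,"wx":0,"wy":0,"wz":0},{"dx":0,"dy":0,"dz":0,"wx":0,"wy":0,"wz":0},{"dx":0,"dy":0,"dz":0,"wx":0,"wy":0,"wz":-10},{"dx":0,"dy":0,"dz":0,"wx":0,"wy":0,"wz":-20},{"dx":0,"dy":0,"dz":0,"wx":0,"wy":0,"wz":-30},{"dx":0,"dy":0,"dz":0,"wx":0,"wy":0,"wz":-40},{"dx":0,"dy":0,"dz":0,"wx":0,"wy":0,"wz":-50},{"dx":0,"dy":0,"dz":0,"wx":0,"wy":0,"wz":-60},{"dx":0,"dy":0,"dz":0,"wx":0,"wy":0,"wz":-60}]' 5.6 30
python3 -m crank '[{"dx":0,"dy":0,"dz":0,"wx":0,"wy":0,"wz":0},{"dx":0,"dy":0,"dz":0,"wx":0,"wy":0,"wz":0},{"dx":0,"dy":0,"dz":0,"wx":0,"wy":0,"wz":0},{"dx":0,"dy":0,"dz":0,"wx":0,"wy":0,"wz":0},{"dx":0,"dy":0,"dz":0,"wx":0,"wy":0,"wz":0},{"dx":0,"dy":0,"dz":0,"wx":0,"wy":0,"wz":0},{"dx":0,"dy":0,"dz":0,"wx":0,"wy":0,"wz":0},{"dx":0,"dy":0,"dz":0,"wx":0,"wy":0,"wz":0},{"dx":0,"dy":0,"dz":0,"wx":0,"wy":0,"wz":0},{"dx":0,"dy":0,"dz":0,"wx":0,"wy":0,"wz":6}]' 3.6 30
python3 -c "
from h import *
s=arm.get_state();print(s['moment'],s['q'])"
python3 -m crank '[{"dx":0,"dy":0,"dz":0,"wx":0,"wy":0,"wz":3},{"dx":0,"dy":0,"dz":0,"wx":0,"wy":0,"wz":6},{"dx":0,"dy":0,"dz":0,"wx":0,"wy":0,"wz":9},{"dx":0,"dy":0,"dz":0,"wx":0,"wy":0,"wz":12},{"dx":0,"dy":0,"dz":0,"wx":0,"wy":0,"wz":12},{"dx":0,"dy":0,"dz":0,"wx":0,"wy":0,"wz":12},{"dx":0,"dy":0,"dz":0,"wx":0,"wy":0,"wz":12},{"dx":0,"dy":0,"dz":0,"wx":0,"wy":0,"wz":12},{"dx":0,"dy":0,"dz":0,"wx":0,"wy":0,"wz":12},{"dx":0,"dy":0,"dz":0,"wx":0,"wy":0,"wz":12}]' 3.6 30
python3 -c "
from h import *
s=arm.get_state();print(s['moment'],s['q'])"
```

```text
t: 60.6
eef_pos: [0.365, -0.3079, 0.0613]
ee_rot: [3.142, 0.0, -2.161]
force: [0.0, 0.4, 0.1]
width: 0.0556
gripper_force: 0.0
t: 61.85
eef_pos: [0.3644, -0.3077, 0.0612]
ee_rot: [3.14, -0.001, -2.265]
force: [-5.2, 1.8, 3.0]
width: 0.0411
gripper_force: 29.7
[0.7132 2.0935 0.9562] [-0.2871  0.2471 -0.648   0.0005 -0.6773 -0.4071]
t: 63.1
eef_pos: [0.3643, -0.3079, 0.0617]
ee_rot: [3.141, -0.001, -2.472]
force: [-4.5, 2.9, 8.2]
width: 0.0406
gripper_force: 30.5
[1.4394 2.1797 0.5531] [-0.2874  0.2463 -0.6478  0.0009 -0.6782 -0.6149]
```

The regrasp meets the stop at once (0.96 N m against about 0.1 while winding). I'll release, back off and do a final check.

```bash
python3 -m crank '[{"dx":0,"dy":0,"dz":0,"wx":0,"wy":0,"wz":0},{"dx":0,"dy":0,"dz":0,"wx":0,"wy":0,"wz":0},{"dx":0,"dy":0,"dz":0,"wx":0,"wy":0,"wz":0},{"dx":0,"dy":0,"dz":0,"wx":0,"wy":0,"wz":0},{"dx":0,"dy":0,"dz":-1,"wx":0,"wy":0,"wz":0},{"dx":0,"dy":0,"dz":-3,"wx":0,"wy":0,"wz":0},{"dx":0,"dy":0,"dz":-7,"wx":0,"wy":0,"wz":0},{"dx":0,"dy":0,"dz":-12,"wx":0,"wy":0,"wz":0},{"dx":0,"dy":0,"dz":-15,"wx":0,"wy":0,"wz":0},{"dx":0,"dy":0,"dz":-15,"wx":0,"wy":0,"wz":0}]' 5.6 30
python3 - <<'E'
from h import *
I={n:arm.grab_frame(n) for n in("scene","top")}
for n in I:
  for q in("jar_1","lever_knob","mug","salt_shaker"): print(n,q,[(np.round(d["centre"],3).tolist(),round(d["confidence"],2)) for d in arm.mark_of(n,q)[:3]])
cv2.imwrite("pics/final.png",I["scene"][:,:,::-1])
E
```

```text
t: 64.35
eef_pos: [0.3664, -0.3084, 0.2147]
ee_rot: [-3.136, 0.003, -2.473]
force: [-0.1, -0.1, -0.8]
width: 0.0559
gripper_force: 0.0
scene jar_1 [([0.648, -0.11, 0.009], 0.79), ([0.65, -0.028, 0.008], 0.78), ([0.656, 0.047, 0.004], 0.67)]
scene lever_knob [([0.535, 0.003, 0.064], 0.53)]
scene mug [([0.532, -0.414, -0.0], 0.89)]
scene salt_shaker [([0.647, -0.439, -0.0], 0.52)]
top jar_1 [([0.646, -0.108, 0.006], 0.94), ([0.655, 0.046, 0.008], 0.66), ([0.652, -0.036, 0.01], 0.55)]
top lever_knob [([0.537, 0.008, 0.062], 0.65)]
top mug [([0.533, -0.411, 0.002], 0.98)]
top salt_shaker [([0.644, -0.438, 0.0], 0.58)]
```

View pics/final.png

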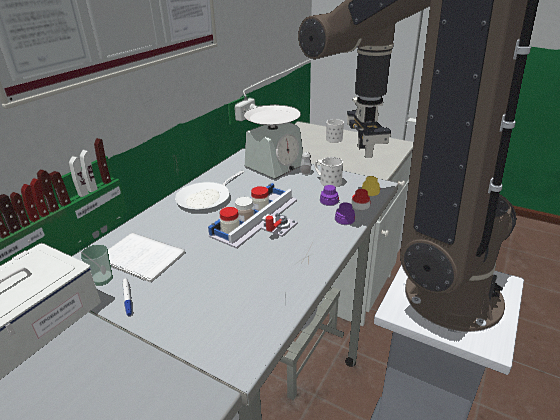

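The three jars stand locked at (229,218), (244,207) and (260,197). The lever is home at (270,224), the mug and shaker have not moved, and the arm is clear. Handing in.

```bash
python3 -c "
from station import arm
print(arm.job_done())"
```

```text
the job is handed in; nothing more can be done
None
```

The job is handed in: all three jars on the table are locked upright in their own pockets, the lever is fully home, the red timer is wound to its stop, and the mug and salt shaker have not moved; the hand-in gave no verdict back.

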